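Bring the kit-cart wheel's valve stem upright for the pump

TASK

The kit-cart wheel in the bench stand is to be pumped up: with a fingertip push it round, spoke after spoke (two or more separate pushes, either way round), until its valve stem stands straight up, which is at the very bottom of the wheel, right under the axle and pointing at it, and leave the wheel at rest. Push gently on the spokes only, not on the tyre or the valve stem, and do not flick the wheel into a spin. Grasp nothing, and leave the pump, brush box, bottle and jar as they stand.

Things in the scene. Friction and masses are not known exactly. Their poses are not given: they have to be found in the camera images.
- stand: Fixed grey wheel stand. Origin: under the centre of its 170 x 300 x 8 mm base plate, on the bench. x is level, along the axle, away from the robot (within 0.3 rad of world x); y level, left seen from the robot; z up. 50 mm before and behind the wheel's middle plane a plate 36 mm wide (to 17 mm above the axle) and two 18 mm tubes, from the axle down to feet at y = +-122 mm, carry the axle.
- hub (a point): Centre of the wheel, on the axle in the wheel's middle plane, 175 mm above the bench. Its axes turn with the wheel: x along the axle (as the stand's x), z points from the valve stem towards the axle, so straight up when the job is done. The hub is 38 mm in diameter, 64 mm long; the axle's ends reach 72 mm either side of the middle plane.
- wheel (a joint): Angle of the wheel (rad): 0, or any whole turn = valve stem at the bottom, pointing straight up. Grows as the wheel turns clockwise seen from the robot (its top goes to the stand's -y). Starts from 1.75 to 4.53 (stem in the upper part). Stiff seals: 0.22 N m of friction, so the balanced 1 kg wheel stays where it is left and hardly coasts.
- spokes: Five straight grey spokes, 14 mm wide in the wheel's plane, 15 mm deep either side of the middle plane, from the hub (19 mm radius) to the rim (inner radius 94 mm, 34 mm wide). At joint 0 they point up and 72, 144, 216, 288 degrees clockwise of up seen from the robot. The windows between them are open right through. Origin at the wheel's centre, axes as hub.
- tyre: Black tyre round the rim: a round section of 46 mm (23 mm either side of the middle plane), from 102 to 148 mm radius. Origin at the centre of the wheel; axes as hub.
- valve: Valve stem: brass thread 9 mm across on a rubber foot 13 mm across. It stands on the inside of the rim in the middle plane, half-way between two spokes (on the -z side of hub) and points at the axle. Origin at its free tip, 60 mm from the wheel's centre; from there it runs 34 mm outwards to the rim.
- pump: Loose hand pump lying on the bench, 26 mm thick, 275 mm long along its y, with a 90 mm T-handle at the +y end. Origin on the bench under its middle. Leave it alone.
- brush_box: Loose open cardboard box of make-up brushes, 90 x 110 x 90 mm, brushes up to about 200 mm high. Origin: centre of its underside. Leave it alone.
- bottle: Loose white bottle with black cap, 56 mm diameter, 170 mm high. Origin: centre of its underside. Leave it alone.
- jar: Loose clear jar with white lid, 64 mm diameter, 50 mm high. Origin: centre of its underside. Leave it alone.

How it is judged:
By the outcome, as a careful person would: the job done as asked, in the order asked, and still so for the second after the job is handed in, with the robot touching nothing.
It also fails if it takes over 59 s, if anything falls off the work surface, if the arm or the gripper's body presses on something with over 40 N, if the wrist force passes 120 N, or if a joint passes its speed limit or range.

ROBOT

A 7-joint arm with a two-finger parallel gripper is mounted at the origin on the work surface. World frame = base frame: x ahead of the robot, y to its left, z up, the work surface at z = 0. Lengths are in m, angles in rad, forces in N, time in s.
With the tool pointing down it reaches from about 0.425 to 0.875 m from the base axis. Payload 8.4 kg.
Tool frame: the origin (TCP) lies on the centre line of the jaws, within the pads' length; the fingertips stand 11 mm ahead of it and the grasp point (between the pads) lies 8 mm behind it; z points along the fingers, x is the direction in which the jaws open and shut, and the axes are right-handed (so a half turn about z gives the same grasp; the last joint's range is limited). The gripper opens to 87 mm and grips with 3 to 60 N. Pads are 19 mm wide; open, the fingers measure 117 mm over their backs; the gripper's body (75 mm by 190 mm) begins 51 mm behind the grasp point.
Start: joints at [-1.422, 0.333, 0.04, 1.465, -0.013, 1.343, -0.059], TCP at [0.159, 0.63, 0.234] pointing down, gripper open.
Joint ranges: [-2.58, 2.58], [-0.38, 2.09], [-1.3, 1.39], [0.25, 2.4], [-1.5, 4.64], [0.08, 2.09], [-2.65, 2.65]. Speed limits (rad/s): [2.22, 2.22, 2.79, 2.79, 3.14, 3.14, 3.14].

INTERFACE

Orientations are given as [roll, pitch, yaw] about the fixed x, y, z axes, in that order (R = Rz(yaw) Ry(pitch) Rx(roll)).
In Python, from bench import r gives the robot as it stands.
- The arm moves only by the tool send_rows, never from a script. Its arguments are lists of equal length, an entry for each row: "slide": the shift along the tool's x, y, z in cm, a list of three; "twist": the turn, a rotation vector about the tool's x, y, z in rad, a list of three; "grip": the opening, from 0 (shut) to 1 (fully open). In form: {"slide": [[dx, dy, dz], ...], "twist": [[wx, wy, wz], ...], "grip": [grip, ...]}. A call has 1 to 20 rows; each row is the pose to reach, as a shift and turn from the pose commanded when the call began, along the tool's axes at that moment; what a row does not reach only later rows make up. A row lasts 1/8 s, in which the tool goes at most 62.5 mm and 10.7 degrees, less where a joint would pass 70% of its speed; a pose out of reach is approached as far as the arm can. A call with a gripper value outside its range is refused whole. The fingers move at their own pace and stop on an object; "squeeze" is the grip in N (left out, the last holds). Time passes only in rows, so rows that repeat a pose let the fingers close. It gives the time, the measured TCP pose, the force and the opening at its end, in the units of the state.
- r.sense(): the state, without advancing time (a new reading comes with each control period).
- r.get_image(name): name is "side" or "top"; returns a dict with "img" (384x512x3 uint8, red, green, blue), "K" (3x3 intrinsics, pixels), "R" (3x3) and "t" (3): a world point X has camera coordinates R X + t. Camera axes: x right, y down, z forward; pixel columns grow to the right and rows downward; lengths in m; the calibration is good to about 2 mm. A picture is of the moment at which its call begins. There is no depth.
- r.finish_job(): hands the job in, once; it reports no verdict.
The state is a dict: "time": time; "qpos": joint angles; "qd": joint speeds; "effort": joint torques, N m; "tool_pos": TCP position; "tcp_rot": TCP orientation; "ft_force": force on the tool from outside, world axes, zero at the start; "wrist_torque": the same for the moment, N m; "gripper_width": finger opening in m.
Only numpy, scipy, OpenCV 4.12 (cv2) and the standard library are available. Lean on these libraries where they do the work, as an engineer would, in place of code of your own. Each camera call takes 0.05 s, during which the arm holds its last target.

## Working session

There is one attempt and no reset: what is moved stays moved. The work goes in short steps, Python scripts to look and compute and a tool call to move; the robot and the scene stay as the last step left them, time stands still between calls to the robot, and variables do not carry over. Pictures are saved under pics/ and viewed, and the job is handed in when it is done.

Besides the shell and the picture viewer there is one more tool, called after ">>>" by a JSON object that holds its "name" and its "arguments", one argument or row to a line. send_rows: Moves the arm, as the interface text tells. Its arguments: {"type":"object","properties":{"slide":{"type":"array"},"twist":{"type":"array"},"grip":{"type":"array"},"squeeze":{"type":"number"}},"required":["slide","twist","grip"]}

```bash
ls; mkdir -p pics; python3 - <<'E'
from bench import r
import cv2
print(r.sense())
for n in("side","top"):
    d=r.get_image(n); cv2.imwrite(f"pics/{n}0.png",d["img"][:,:,::-1]); print(n,d["K"],d["R"],d["t"], -d["R"].T@d["t"])
E
```

```text
pics
{'time': 0.0, 'qpos': array([-1.42220762,  0.3339038 ,  0.03989058,  1.46630204, -0.01340276,
        1.34330673, -0.0585224 ]), 'qd': array([-0.00118212,  0.00121819, -0.00037454,  0.00114207,  0.00067336,
        0.00174823,  0.00043241]), 'effort': array([-1.94712095e-05, -6.56392121e+01,  1.33483585e+00, -4.03783572e+01,
       -5.97336330e-02,  4.50682640e-02,  1.81993751e-04]), 'tool_pos': array([0.15934234, 0.62968248, 0.23264904]), 'tcp_rot': array([3.14147798e+00, 1.64976378e-03, 1.32295101e+00]), 'ft_force': array([-0.49909552, -0.61501168,  0.92954558]), 'wrist_torque': array([ 0.03568856, -0.01218014, -0.03955736]), 'gripper_width': 0.08710319189538164}
side [[407.28463051   0.         257.88549   ]
 [  0.         407.28463051 194.61971984]
 [  0.           0.           1.        ]] [[ 0.83293671 -0.55292352 -0.02218118]
 [-0.30439519 -0.42433649 -0.85280837]
 [ 0.46212552  0.71708724 -0.52175271]] [-0.43165633  0.29352996  0.69783944] [ 0.1264021  -0.61452923  0.60484977]
top [[391.07468745   0.         248.82818946]
 [  0.         391.07468745 197.81559161]
 [  0.           0.           1.        ]] [[-0.0194067  -0.99975016 -0.01109015]
 [-0.98684289  0.02093458 -0.16032109]
 [ 0.1605132   0.00783294 -0.98700261]] [0.00350453 0.54265508 1.13010763] [ 0.35418613 -0.01670866  1.2024571 ]
```

View pics/side0.png

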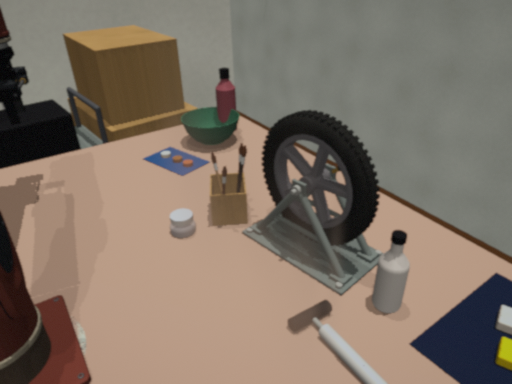

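View pics/top0.png

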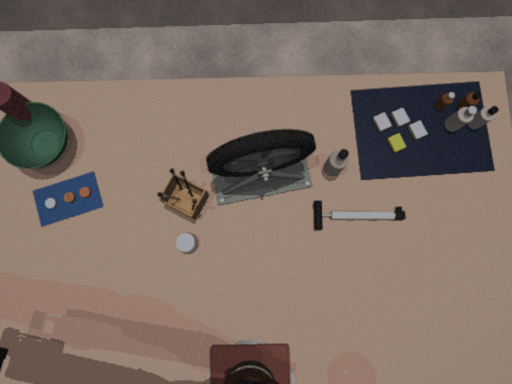

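```bash
python3 - <<'E'
import cv2
a=cv2.imread("pics/side0.png")[95:295,225:425]; b=cv2.imread("pics/top0.png")[115:225,150:360]
cv2.imwrite("pics/side0c.png",cv2.resize(a,None,fx=3,fy=3,interpolation=2)[:600])
cv2.imwrite("pics/top0c.png",cv2.resize(b,None,fx=3.8,fy=3.8,interpolation=2))
E
```

```text
(no output)
```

View pics/side0c.png

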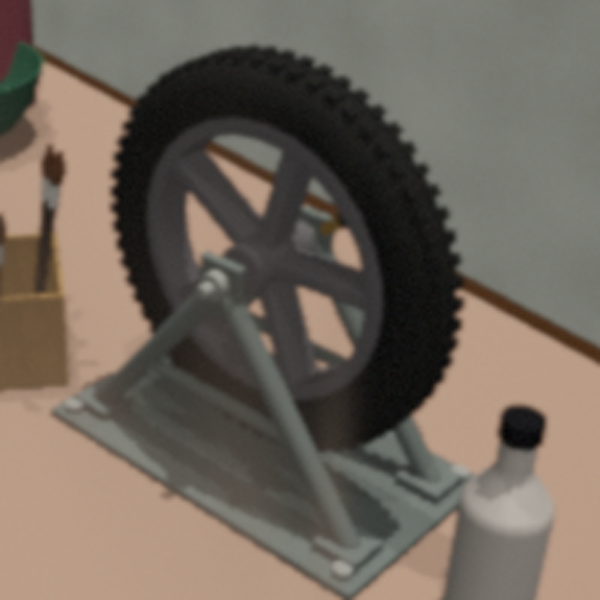

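View pics/top0c.png

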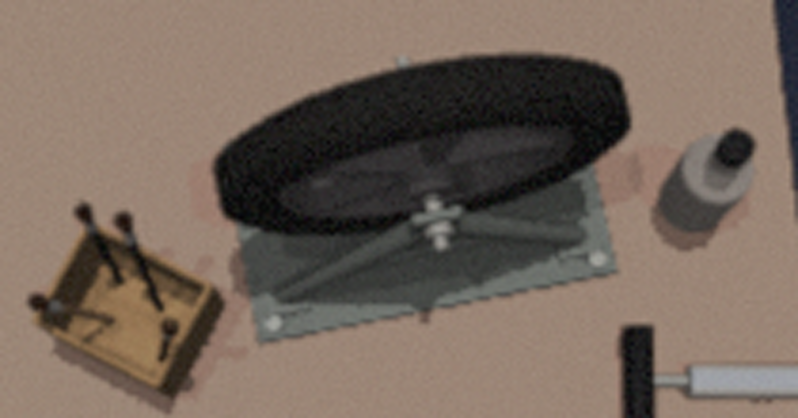

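```bash
cat > h.py <<'E'
import numpy as np
cam={'side':(np.array([[407.28463051,0,257.88549],[0,407.28463051,194.61971984],[0,0,1]]),np.array([[0.83293671,-0.55292352,-0.02218118],[-0.30439519,-0.42433649,-0.85280837],[0.46212552,0.71708724,-0.52175271]]),np.array([-0.43165633,0.29352996,0.69783944])),
'top':(np.array([[391.07468745,0,248.82818946],[0,391.07468745,197.81559161],[0,0,1]]),np.array([[-0.0194067,-0.99975016,-0.01109015],[-0.98684289,0.02093458,-0.16032109],[0.1605132,0.00783294,-0.98700261]]),np.array([0.00350453,0.54265508,1.13010763]))}
def ray(n,uv):
    K,R,t=cam[n]; d=R.T@np.linalg.inv(K)@np.array([uv[0],uv[1],1.]); return -R.T@t,d
def plane(n,uv,p0,nn):
    c,d=ray(n,uv); return c+d*((p0-c)@nn)/(d@nn)
def tri(a,b):
    (c1,d1),(c2,d2)=ray('side',a),ray('top',b)
    s=np.linalg.lstsq(np.c_[d1,-d2],c2-c1,rcond=None)[0]
    p,q=c1+s[0]*d1,c2+s[1]*d2; return (p+q)/2,np.linalg.norm(p-q)
def proj(n,X):
    K,R,t=cam[n]; p=K@(R@X+t); return p[:2]/p[2]
E
python3 - <<'E'
from h import *
z=np.array([0,0,1.])
S=[plane('side',p,.008*z,z) for p in[(242.7,231.7),(341,294),(381,253.3)]]
T=[plane('top',p,.008*z,z) for p in[(218.4,204.7),(312.4,186),(306,159.7)]]
for s in (S,T):
    print(np.round(s,4),np.linalg.norm(s[1]-s[0]),np.linalg.norm(s[2]-s[1]))
    c=(s[0]+s[2])/2; v=s[0]-s[1]; print('c',c,'yaw',np.arctan2(-v[0],v[1]))
print(tri((294,190.7),(265.3,179.5)))
E
```

```text
[[ 0.5286  0.0825  0.008 ]
 [ 0.5798 -0.2076  0.008 ]
 [ 0.7404 -0.1666  0.008 ]] 0.29459520576719356 0.16578396464995407
c [ 0.63450496 -0.04203384  0.008     ] yaw 0.17457575180855223
[[ 0.5289  0.0871  0.008 ]
 [ 0.5814 -0.2053  0.008 ]
 [ 0.6658 -0.189   0.008 ]] 0.29707505843081866 0.08596729272240526
c [ 0.5973583  -0.05093539  0.008     ] yaw 0.1776828891025234
(array([ 0.57199318, -0.05493152,  0.17616119]), np.float64(0.004941255285398484))
```

```bash
cat >> h.py <<'E'
hub=np.array([.639,-.045,.175]); yaw=.176
def axes():
    return np.array([np.cos(yaw),np.sin(yaw),0]),np.array([-np.sin(yaw),np.cos(yaw),0]),np.array([0,0,1.])
def P(x,rad,a): # a clockwise from up seen from robot
    X,Y,Z=axes(); return hub+X*x+rad*(np.cos(a)*Z-np.sin(a)*Y)
E
python3 - <<'E'
from h import *
import cv2
X,Y,Z=axes()
# spoke points, crop coords, front face x=-.015
for p in [(185,160),(298,150),(375,290),(298,380),(332,228),(262,250)]:
    uv=(p[0]/3+225,p[1]/3+95); q=plane('side',uv,hub-.015*X,X)-hub; y,z=q@Y,q@Z
    print(p,np.hypot(y,z),np.degrees(np.arctan2(-y,z)))
uv=(332/3+225,228/3+95); q=plane('side',uv,hub,X)-hub;print(np.hypot(q@Y,q@Z),np.degrees(np.arctan2(-q@Y,q@Z)))
for n,(x0,y0,w,h,f) in {'side':(225,95,200,200,3),'top':(150,115,210,110,3.8)}.items():
    im=cv2.imread(f'pics/{n}0.png')[y0:y0+h,x0:x0+w]; im=cv2.resize(im,None,fx=f,fy=f,interpolation=2)
    d=lambda X,c:cv2.circle(im,tuple(int(v) for v in (proj(n,X)-[x0,y0]+.5)*f),1,c,-1)
    for a in np.linspace(0,2*np.pi,180):
        d(P(-.017,.094,a),(0,0,255)); d(P(0,.148,a),(0,255,0))
    d(P(-.072,0,0),(255,0,255))
    for s,t in [(1,1),(1,-1),(-1,1),(-1,-1)]:
        cv2.circle(im,tuple(int(v) for v in (proj(n,hub-.167*Z+s*.085*X+t*.15*Y)-[x0,y0]+.5)*f),4,(255,255,0),1)
    cv2.imwrite(f'pics/{n}0o.png',im)
E
```

```text
(185, 160) 0.0896108457283573 -50.453117977842865
(298, 150) 0.10054343282201082 17.282503379445185
(375, 290) 0.10057897804005991 79.10905319182307
(298, 380) 0.0906134092408174 151.0942143009865
(332, 228) 0.07952666248846592 50.59673099693774
(262, 250) 0.01303181179394549 21.935575524775548
0.0653501829402957 51.337058514802706
```

View pics/side0o.png

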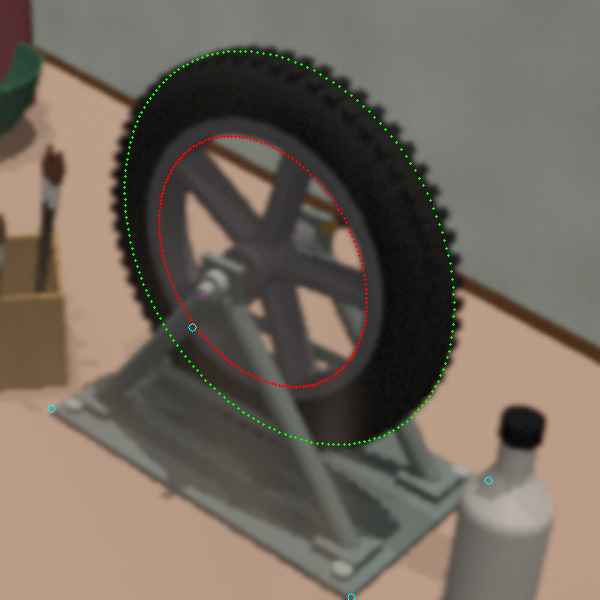

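View pics/top0o.png

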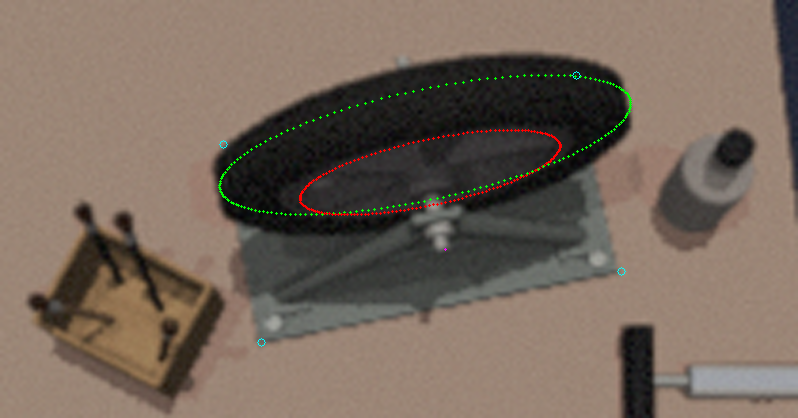

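>>> {"name": "send_rows", "arguments": {
  "slide": [
    [0,0,-4],
    [0,0,-8],
    [0,0,-12],
    [0,0,-16],
    [0,0,-16],
    [0,0,-16],
    [0,0,-16]
  ],
  "twist": [
    [0,0,0],
    [0,0,0],
    [0,0,0],
    [0.1,0,0],
    [0.25,0,0],
    [0.4,0,0],
    [0.4,0,0]
  ],
  "grip": [0,0,0,0,0,0,0]
}}

```text
time: 0.98
tool_pos: [0.1633, 0.6289, 0.3916]
tcp_rot: [-2.743, 0.003, 1.317]
ft_force: [0.2, -0.3, 0.5]
gripper_width: 0.0246
```

```bash
python3 - <<'E'
from bench import r
s=r.sense(); print(s['time'],s['qpos'].round(3),s['tool_pos'],s['tcp_rot'],s['gripper_width'])
E
```

```text
0.975 [-1.206  0.34   0.049  1.196 -0.412  1.666  0.129] [0.1633152  0.62892312 0.39158366] [-2.74279546  0.00336801  1.31663174] 0.02463524128876628
```

```bash
cat >> h.py <<'E'
from scipy.spatial.transform import Rotation as Ro
def target_R(pitch=.2,a=np.radians(35),dyaw=0,sg=1):
    y=yaw+dyaw
    X=np.array([np.cos(y),np.sin(y),0]);Y=np.array([-np.sin(y),np.cos(y),0]);Z=np.array([0,0,1.])
    z=np.cos(pitch)*X-np.sin(pitch)*Z
    x=sg*(-np.sin(a)*Z-np.cos(a)*Y); x=x-z*(x@z); x/=np.linalg.norm(x)
    return Ro.from_matrix(np.c_[x,np.cross(z,x),z])
def rel(s,pos,R):
    R0=Ro.from_euler('xyz',s['tcp_rot']); 
    sl=R0.inv().apply(np.array(pos)-s['tool_pos'])*100; tw=(R0.inv()*R).as_rotvec()
    return sl.round(2),tw.round(3)
E
python3 - <<'E'
from bench import r
from h import *
s=r.sense()
for sg in(1,-1):
  for a in (35,-55,90): print(sg,a,rel(s,[.30,.45,.42],target_R(a=np.radians(a),sg=sg)))
E
```

```text
1 35 (array([-13.89,  15.25,  -9.46]), array([-1.005, -2.17 , -2.026]))
1 -55 (array([-13.89,  15.25,  -9.46]), array([-0.633,  1.777,  1.147]))
1 90 (array([-13.89,  15.25,  -9.46]), array([-1.606, -1.227, -1.51 ]))
-1 35 (array([-13.89,  15.25,  -9.46]), array([-1.575,  0.729,  0.008]))
-1 -55 (array([-13.89,  15.25,  -9.46]), array([-1.766, -0.629, -1.106]))
-1 90 (array([-13.89,  15.25,  -9.46]), array([-1.087,  1.423,  0.715]))
```

>>> {"name": "send_rows", "arguments": {
  "slide": [
    [-1,1,-0.7],
    [-2,2.2,-1.4],
    [-3,3.3,-2],
    [-4,4.4,-2.7],
    [-5,5.5,-3.4],
    [-6,6.5,-4],
    [-7,7.6,-4.7],
    [-8,8.7,-5.4],
    [-9,9.8,-6],
    [-10,11,-6.7],
    [-11,12,-7.4],
    [-12,13,-8],
    [-13,14,-8.7],
    [-13.9,15.2,-9.5],
    [-13.9,15.2,-9.5],
    [-13.9,15.2,-9.5]
  ],
  "twist": [
    [-0.11,-0.08,-0.1],
    [-0.22,-0.17,-0.21],
    [-0.33,-0.25,-0.31],
    [-0.44,-0.34,-0.41],
    [-0.55,-0.42,-0.52],
    [-0.66,-0.5,-0.62],
    [-0.77,-0.59,-0.72],
    [-0.88,-0.67,-0.83],
    [-0.99,-0.76,-0.93],
    [-1.1,-0.84,-1.03],
    [-1.21,-0.92,-1.14],
    [-1.32,-1.01,-1.24],
    [-1.43,-1.09,-1.34],
    [-1.54,-1.18,-1.45],
    [-1.6,-1.23,-1.51],
    [-1.6,-1.23,-1.51]
  ],
  "grip": [0,0,0,0,0,0,0,0,0,0,0,0,0,0,0,0]
}}

```text
time: 2.98
tool_pos: [0.2954, 0.4525, 0.4225]
tcp_rot: [3.131, 1.371, -2.969]
ft_force: [-0.5, 0.2, 0.2]
gripper_width: 0.0003
```

```bash
python3 - <<'E'
from bench import r
from h import *
s=r.sense(); print(s['time'],s['qpos'].round(3),s['tool_pos'],Ro.from_euler('xyz',s['tcp_rot']).as_matrix().round(2),s['gripper_width'])
print(rel(s,[.40,.2,.42],target_R(a=np.radians(90))),rel(s,[.40,.15,.42],target_R(a=np.radians(60))))
E
```

```text
2.975 [-1.664 -0.107 -0.143  2.169  1.356  1.515  1.078] [0.29535121 0.45254043 0.42253348] [[-0.2  -0.18  0.96]
 [-0.03  0.98  0.18]
 [-0.98  0.   -0.2 ]] 0.0002594456861248992
(array([ -0.94, -26.74,   5.61]), array([ 0.008, -0.   , -0.001])) (array([ -0.77, -31.66,   4.71]), array([ 0.008,  0.002, -0.533]))
```

>>> {"name": "send_rows", "arguments": {
  "slide": [
    [0,-3,0.5],
    [0,-6,1],
    [0,-9,1.5],
    [0,-12,2],
    [0,-15,2.5],
    [0,-18,3],
    [0,-21,3.5],
    [0,-24,4],
    [0,-27,4.4],
    [-0.8,-31.7,4.7],
    [-0.8,-31.7,4.7],
    [-0.8,-31.7,4.7]
  ],
  "twist": [
    [0,0,0],
    [0,0,0],
    [0,0,0],
    [0,0,0],
    [0,0,0],
    [0,0,0],
    [0,0,0],
    [0,0,0],
    [0,0,0],
    [0,0,0],
    [0,0,0],
    [0,0,0]
  ],
  "grip": [0,0,0,0,0,0,0,0,0,0,0,0]
}}

```text
time: 4.47
tool_pos: [0.4181, 0.3169, 0.3687]
tcp_rot: [-2.971, 1.319, -2.84]
ft_force: [-0.6, 0.7, 0.6]
gripper_width: 0.0004
```

```bash
python3 - <<'E'
from bench import r
from h import *
import cv2
s=r.sense(); print(s['time'],s['qpos'].round(3),s['tool_pos'],Ro.from_euler('xyz',s['tcp_rot']).as_matrix().round(2),s['gripper_width'])
im=r.get_image('side')['img'][:,:,::-1]; cv2.imwrite('pics/s1.png',im)
E
```

```text
4.475 [-0.569 -0.38  -0.735  2.392  1.337  0.953  1.155] [0.41814471 0.31691785 0.36873039] [[-0.24 -0.14  0.96]
 [-0.07  0.99  0.12]
 [-0.97 -0.04 -0.25]] 0.00042899620477562014
```

View pics/s1.png

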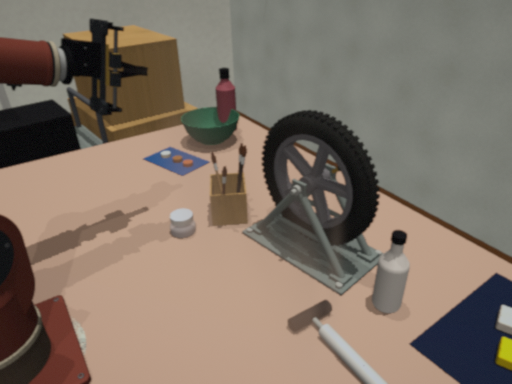

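```bash
python3 - <<'E'
from bench import r
from h import *
s=r.sense(); 
print(rel(s,[.50,.2,.45],target_R(a=np.radians(90))),rel(s,[.50,.1,.45],target_R(a=np.radians(70))))
E
```

```text
(array([ -9.2 , -12.62,   4.24]), array([-0.056, -0.053,  0.034])) (array([ -8.44, -22.53,   3.11]), array([-0.046, -0.063, -0.322]))
```

>>> {"name": "send_rows", "arguments": {
  "slide": [
    [-2,-2,2],
    [-4,-4,4],
    [-6,-7,4.5],
    [-8,-10,4.5],
    [-8.5,-13,4.2],
    [-8.5,-16,4],
    [-8.5,-19,3.6],
    [-8.5,-22.5,3.1],
    [-8.5,-22.5,3.1],
    [-8.5,-22.5,3.1]
  ],
  "twist": [
    [0,0,0],
    [0,0,0],
    [-0.02,-0.03,-0.04],
    [-0.05,-0.06,-0.08],
    [-0.05,-0.06,-0.14],
    [-0.05,-0.06,-0.2],
    [-0.05,-0.06,-0.26],
    [-0.05,-0.06,-0.32],
    [-0.05,-0.06,-0.32],
    [-0.05,-0.06,-0.32]
  ],
  "grip": [0,0,0,0,0,0,0,0,0,0]
}}

```text
time: 5.78
tool_pos: [0.5865, 0.1879, 0.3916]
tcp_rot: [-2.142, 1.142, -1.947]
ft_force: [0.3, -1.0, 2.4]
gripper_width: 0.0006
```

```bash
cat > st.py <<'E'
from bench import r
from h import *
s=r.sense(); print(s['time'],s['qpos'].round(3),s['tool_pos'].round(4));print(Ro.from_euler('xyz',s['tcp_rot']).as_matrix().round(2),s['ft_force'].round(1))
E
python3 st.py
```

```text
5.775 [-0.075 -0.38  -0.48   2.395  2.078  0.364  1.138] [0.5865 0.1879 0.3916]
[[-0.15 -0.22  0.96]
 [-0.39  0.91  0.15]
 [-0.91 -0.35 -0.22]] [ 0.3 -1.   2.4]
```

```bash
cat > kin.py <<'E'
import numpy as np, itertools
from scipy.spatial.transform import Rotation as Ro
from scipy.optimize import least_squares
D=[([-1.42220762,0.3339038,0.03989058,1.46630204,-0.01340276,1.34330673,-0.0585224],[0.15934234,0.62968248,0.23264904],[3.14147798,1.64976378e-03,1.32295101]),
([-1.206,.34,.049,1.196,-.412,1.666,.129],[.1633152,.62892312,.39158366],[-2.74279546,.00336801,1.31663174]),
([-1.664,-.107,-.143,2.169,1.356,1.515,1.078],[.29535,.45254,.42253],[3.131,1.371,-2.969]),
([-.569,-.38,-.735,2.392,1.337,.953,1.155],[.41814,.31692,.36873],[-2.971,1.319,-2.84]),
([-.075,-.38,-.48,2.395,2.078,.364,1.138],[.5865,.1879,.3916],[-2.142,1.142,-1.947])]
def fk(q,p,sg):
    y0,h,L1,L2,L3,o1,o2,o3,y7=p
    R=Ro.from_euler('z',y0); t=np.array([0,0,h])
    for i,ax in enumerate('zyzyzyz'):
        R=R*Ro.from_euler(ax,sg[i]*q[i])
        v={1:[o1,0,L1],3:[o2,0,L2],5:[o3,0,L3]}.get(i)
        if v is not None: t=t+R.apply(v)
    R=R*Ro.from_euler('z',y7); return t,R
def res(p,sg,D=D):
    o=[]
    for q,x,e in D:
        t,R=fk(q,p,sg); o+=list(t-x)+list(.3*(R.inv()*Ro.from_euler('xyz',e)).as_rotvec())
    return np.array(o)
if __name__=="__main__":
    for sz in itertools.product([1,-1],repeat=4):
        sg=[sz[0],1,sz[1],1,sz[2],1,sz[3]]
        best=min((least_squares(res,[y,.34,.4,.4,.25,0,0,0,y7],args=(sg,)) for y in (0,1.5,3,-1.5) for y7 in(0,3.1)),key=lambda s:s.cost)
        print(sg,best.cost,best.x.round(4), abs(best.fun).max())
E
python3 kin.py
```

```text
[1, 1, 1, 1, 1, 1, 1] 0.4295735199222283 [-0.1815  1.1042 -0.5217  0.5335  0.0437 -0.2665  0.2953  0.6869  1.7674] 0.4383364812424963
[1, 1, 1, 1, 1, 1, -1] 0.21920917176437926 [-0.4147  0.7537 -0.3704  0.4764 -0.0529 -0.2078  0.1797  0.7812 -0.7223] 0.32081176048545573
[1, 1, 1, 1, -1, 1, 1] 0.5550419029063761 [ 2.5324 -2.0479  1.3555  0.0294 -0.1652  0.2843 -1.0726  0.1956  1.7573] 0.43685875855755985
[1, 1, 1, 1, -1, 1, -1] 0.2908633835109954 [ 2.6368 -2.2681  1.4751 -0.0616 -0.1541  0.2738 -1.1787  0.1405  3.1421] 0.47543178048442014
[1, 1, -1, 1, 1, 1, 1] 0.6490513270389487 [-0.7107  1.0555 -0.7294  0.2852  0.1354 -0.1664 -0.0673  0.5468  4.2432] 0.5304913023645029
[1, 1, -1, 1, 1, 1, -1] 0.20894705826798454 [-0.5867  1.2198 -0.8404  0.279   0.1694 -0.1818 -0.0351  0.5006 -0.6062] 0.3182824184046935
[1, 1, -1, 1, -1, 1, 1] 0.681374138274876 [-4.0355  1.6687 -0.2434  0.1314 -0.2895  0.5935  1.2749 -0.1321  1.8278] 0.6005470715089265
[1, 1, -1, 1, -1, 1, -1] 0.5749952018472587 [ 2.3733  1.6262 -0.1555  0.0961 -0.27    0.5901  1.3049 -0.1769  3.1656] 0.6087392286413843
[-1, 1, 1, 1
[... 386 characters left out ...]
50139817
[-1, 1, 1, 1, -1, 1, -1] 0.15426378106219585 [ 0.0487  1.3351 -0.1273  0.3578  0.2555  0.1619  0.5821 -0.2483  2.9095] 0.3270951706647018
[-1, 1, -1, 1, 1, 1, 1] 0.6412129775974615 [-0.5214 -0.3729  0.2463  0.4075 -0.2084  0.4195 -0.441   0.3927  3.1069] 0.8002606816764611
[-1, 1, -1, 1, 1, 1, -1] 0.47919276168809766 [ 3.1788 -0.0771  0.1571 -0.6481  0.2327 -0.3032 -0.3165 -0.2422 -0.7304] 0.7310124088971223
[-1, 1, -1, 1, -1, 1, 1] 0.2385410993260865 [-0.1959  0.0806  0.4829  0.3909  0.3568  0.0262 -0.1663 -0.0565  1.6647] 0.4194103000982396
[-1, 1, -1, 1, -1, 1, -1] 0.0009561778612160456 [-0.0563  0.2984  0.4547  0.4911  0.3659  0.0089  0.0169 -0.0143  3.1123] 0.016701961576577006
```

```bash
cat > kin2.py <<'E'
from kin import *
SG=[-1,1,-1,1,-1,1,-1]
def fk(q,p):
    y0,y7=p[0],p[1]; off=p[2:].reshape(7,3)
    R=Ro.from_euler('z',y0); t=np.zeros(3)
    for i,ax in enumerate('zyzyzyz'):
        R=R*Ro.from_euler(ax,SG[i]*q[i]); t=t+R.apply(off[i])
    return t,R*Ro.from_euler('z',y7)
P0=np.r_[0,np.pi,[0,0,.30,0,0,.45,0,0,0,0,0,.49,0,0,0,0,0,.366,0,0,0]]
def fit(D):
    def f(p):
        o=[]
        for q,x,e in D:
            t,R=fk(q,p); o+=list((t-x)/.001)+list((R.inv()*Ro.from_euler('xyz',e)).as_rotvec()/.003)
        return np.r_[o,(p-P0)/.03]
    s=least_squares(f,P0); return s.x,s.fun
if __name__=="__main__":
    p,f=fit(D); print(p.round(4)); print(f[:30].round(1))
E
python3 kin2.py
```

```text
[ 3.0000e-04  3.1416e+00  1.0000e-03 -1.5700e-02  2.7540e-01 -5.2000e-03
 -1.5700e-02  4.5620e-01  8.5000e-03 -7.2000e-03  6.2000e-03  5.9000e-03
 -7.2000e-03  4.9420e-01 -1.0000e-03 -1.6000e-03  4.2000e-03 -6.4000e-03
 -1.6000e-03  3.6320e-01 -1.1000e-03  5.0000e-03 -2.8000e-03]
[-0.2 -0.1  0.4  0.  -0.   0.1  0.1  0.1 -0.2 -0.2 -0.2 -0.   0.1  0.
 -0.5 -0.1 -0.2  0.1 -0.1 -0.3  0.3 -0.   0.  -0.2  0.2  0.3  0.  -0.
  0.3 -0.1]
```

```bash
cat > ik.py <<'E'
from kin2 import *
import h
p,_=fit(D)
LO=np.array([-2.58,-.38,-1.3,.25,-1.5,.08,-2.65])+.03; HI=np.array([2.58,2.09,1.39,2.4,4.64,2.09,2.65])-.03
MID=(LO+HI)/2
def ik(pos,R,q0,w=.0):
    f=lambda q:np.r_[(lambda t,Rq:np.r_[(t-pos)*100,(Rq.inv()*R).as_rotvec()*30])(*fk(q,p)),w*(q-MID)/(HI-LO)]
    s=least_squares(f,np.clip(q0,LO+1e-3,HI-1e-3),bounds=(LO,HI)); return s.x,np.abs(f(s.x)[:6]).max()
def tool(depth,rad,a,R):  # TCP so that tip is at wheel point
    return h.P(depth,rad,a)-.011*R.as_matrix()[:,2]
E
cat > t.py <<'E'
from ik import *
rng=np.random.default_rng(0)
qs=[np.array(D[-1][0])]+[rng.uniform(LO,HI) for _ in range(12)]
for pitch in (.3,.45,.6):
  for dy in (-.3,0,.3):
    for sg in (1,-1):
      R=h.target_R(pitch,0,dy,sg)
      best=None
      for q0 in qs:
        q,e=ik(tool(0,.065,.6,R),R,q0,.05)
        m=np.min(np.minimum(q-LO,HI-q))
        if e<.5 and (best is None or m>best[0]): best=(m,q.round(2))
      print(pitch,dy,sg,best)
E
python3 t.py
```

```text
0.3 -0.3 1 None
0.3 -0.3 -1 None
0.3 0 1 (np.float64(1.0347278589506459e-13), array([ 1.59,  0.28, -1.27,  2.37,  3.9 ,  0.56,  1.33]))
0.3 0 -1 (np.float64(7.562257486881663e-10), array([ 1.22,  0.11, -0.89,  2.37,  3.95,  0.65, -2.01]))
0.3 0.3 1 (np.float64(0.10434238368471149), array([0.42, 0.19, 0.1 , 2.27, 4.44, 0.99, 0.87]))
0.3 0.3 -1 (np.float64(0.11646887066905887), array([ 0.43,  0.17,  0.09,  2.25,  4.46,  0.98, -2.3 ]))
0.45 -0.3 1 (np.float64(2.4424906541753444e-14), array([ 1.16, -0.1 , -1.08,  2.37,  3.14,  0.3 ,  1.48]))
0.45 -0.3 -1 (np.float64(3.198330489340151e-12), array([ 0.74, -0.09, -0.69,  2.37,  3.  ,  0.28, -1.52]))
0.45 0 1 (np.float64(0.0041679346820284735), array([ 0.36, -0.04, -0.08,  2.37,  4.17,  0.48,  0.8 ]))
0.45 0 -1 (np.float64(0.01945753971307962), array([ 0.34, -0.05, -0.06,  2.35,  4.21,  0.46, -2.38]))
0.45 0.3 1 (np.float64(5.000799774279585e-11), array([ 1.39,  0.24, -0.95,  2.16, -1.47,  0.68,  0.59]))
0.45 0.3 -1 (np.float64(2.5157653738006047e-13), array([ 1.35,  0.21, -0.91,  2.15, -1.47,  0.7 , -2.58]))
0.6 -0.3 1 (np.float64(1.3877787807814457e-17), array([-0.01, -0.14,  0.02,  2.35,  2.03,  0.11,  2.62]))
0.6 -0.3 -1 (np.float64(3.3716493778868095e-07), array([-0.14, -0.15,  0.15,  2.34,  1.68,  0.11, -0.16]))
0.6 0 1 (np.float64(2.000621890374532e-13), array([-0.26, -0.14,  0.47,  2.32, -1.47,  0.27,  0.17]))
0.6 0 -1 (np.float64(1.3877787807814457e-17), array([-0.85, -0.35,  1.  ,  2.34, -0.65,  0.11,  2.62]))
0.6 0.3 1 (np.float64(0.12969088136871343), array([ 0.42,  0.05, -0.  ,  2.15, -1.34,  0.72,  0.31]))
0.6 0.3 -1 None
```

```bash
cat > t2.py <<'E'
from ik import *
X,_,_=h.axes()
def RR(pitch,dy,sg):
    y=h.yaw+dy; z=np.array([np.cos(pitch)*np.cos(y),np.cos(pitch)*np.sin(y),-np.sin(pitch)])
    x=np.cross(z,X); x*=sg/np.linalg.norm(x); return Ro.from_matrix(np.c_[x,np.cross(z,x),z])
if __name__=="__main__":
  rng=np.random.default_rng(0)
  qs=[np.array(D[-1][0]),np.array([.42,.05,0,2.15,-1.3,.7,.3]),np.array([-.42,.05,0,2.15,1.3,.7,.3])]+[rng.uniform(LO,HI) for _ in range(6)]
  for pitch in (.2,.4,.55,.7):
   for dy in (-.7,-.5,.15,.3,.45,.6):
    for sg in (1,-1):
      R=RR(pitch,dy,sg)
      best=None
      for q0 in qs:
        q,e=ik(tool(-.05,.065,.1,R),R,q0,.05)
        if e>.5: continue
        q2,e2=ik(tool(0,.06,1.3,R),R,q,.05)
        if e2>.5 or abs(q2-q).max()>.9: continue
        m=min(np.min(np.minimum(q-LO,HI-q)),np.min(np.minimum(q2-LO,HI-q2)))
        if best is None or m>best[0]: best=(m.round(3),q.round(2),q2.round(2))
      if best and best[0]>.02: print(pitch,dy,sg,*best)
E
python3 t2.py
```

```text
0.2 0.45 1 0.05 [ 0.55  0.22  0.07  2.3   4.56  1.23 -0.25] [ 0.53  0.44  0.1   2.13  4.53  1.26 -0.19]
0.4 0.6 1 0.08 [ 0.62  0.18 -0.01  2.14 -1.39  1.17 -0.39] [ 0.67  0.39 -0.07  1.98 -1.39  1.14 -0.33]
0.55 0.45 1 0.096 [ 0.5   0.01  0.01  2.2  -1.31  0.93 -0.32] [ 0.51  0.23  0.02  2.07 -1.37  0.92 -0.2 ]
0.55 0.6 1 0.22 [ 0.54  0.1   0.01  2.1  -1.22  1.07 -0.45] [ 0.58  0.31 -0.03  1.96 -1.25  1.05 -0.37]
0.7 -0.7 1 0.083 [-0.21 -0.19 -0.12  2.29  1.06  0.7  -2.25] [-0.06  0.01 -0.14  2.22  1.28  0.56 -2.4 ]
0.7 -0.7 -1 0.103 [-0.27 -0.18 -0.07  2.27  1.06  0.72  0.9 ] [-0.06  0.02 -0.14  2.2   1.26  0.56  0.77]
0.7 -0.5 -1 0.032 [-0.29 -0.27  0.06  2.34  1.03  0.51  0.94] [-0.01 -0.04 -0.06  2.26  1.29  0.31  0.73]
0.7 0.15 1 0.092 [ 0.39 -0.19 -0.09  2.28 -1.08  0.54 -0.36] [ 0.36  0.05 -0.01  2.18 -1.27  0.52 -0.1 ]
0.7 0.3 1 0.155 [ 0.42 -0.11 -0.04  2.22 -1.09  0.71 -0.41] [ 0.4   0.11  0.01  2.11 -1.21  0.69 -0.23]
0.7 0.45 1 0.231 [ 0.44 -0.03 -0.    2.14 -1.07  0.87 -0.49] [ 0.45  0.18  0.02  2.02 -1.14  0.85 -0.36]
0.7 0.6 1 0.319 [ 0.47  0.05  0.01  2.05 -1.03  1.01 -0.56] [ 0.5   0.26 -0.01  1.92 -1.07  0.99 -0.47]
```

```bash
cat > t3.py <<'E'
from t2 import *
q0=np.array([.5,.01,.01,2.2,-1.31,.93,-.32])
for pitch,dy in((.4,.4),(.45,.45),(.4,.5),(.35,.5),(.5,.45)):
  R=RR(pitch,dy,1)
  print(pitch,dy,'tilt',np.arccos(np.cos(pitch)*np.cos(dy)).round(2))
  q=q0
  for d,rad,a in((-.08,.06,.05),(-.005,.06,.05),(-.005,.06,.7),(-.005,.06,1.3)):
    q,e=ik(tool(d,rad,a,R),R,q,.02); print('  ',d,a,q.round(2),e.round(3),tool(d,rad,a,R).round(3))
E
python3 t3.py; python3 - <<'E'
import sys; sys.path.insert(0,'.')
from ik import *
for q in ([-.3,-.1,0,1.7,0,1.2,0],[-.3,-.1,0,1.7,0,1.4,0],[.2,-.1,0,1.7,0,1.4,0]):
    t,R=fk(q,p); print(q,t.round(3),R.as_matrix().round(2).tolist())
E
```

```text
0.4 0.4 tilt 0.56
   -0.08 0.05 [ 1.5   0.09 -0.88  2.29 -1.47  0.98 -0.15] 0.0 [ 0.552 -0.067  0.239]
   -0.005 0.05 [ 1.38  0.25 -0.94  2.17 -1.47  0.78 -0.18] 0.0 [ 0.626 -0.054  0.239]
   -0.005 0.7 [ 1.17  0.27 -0.67  2.13 -1.47  0.84 -0.15] 0.0 [ 0.632 -0.089  0.225]
   -0.005 1.3 [ 1.13  0.35 -0.61  2.12 -1.47  0.84 -0.08] 0.0 [ 0.636 -0.108  0.195]
0.45 0.45 tilt 0.63
   -0.08 0.05 [ 0.58  0.01  0.02  2.29 -1.43  1.02 -0.22] 0.0 [ 0.553 -0.068  0.24 ]
   -0.005 0.05 [ 0.76  0.14 -0.29  2.16 -1.47  0.9  -0.26] 0.0 [ 0.627 -0.055  0.24 ]
   -0.005 0.7 [ 0.59  0.2  -0.06  2.12 -1.47  0.97 -0.22] 0.0 [ 0.633 -0.09   0.226]
   -0.005 1.3 [ 0.7   0.28 -0.14  2.1  -1.47  0.97 -0.15] 0.0 [ 0.636 -0.109  0.196]
0.4 0.5 tilt 0.63
   -0.08 0.05 [ 0.61  0.08  0.02  2.27 -1.45  1.11 -0.26] 0.0 [ 0.553 -0.068  0.239]
   -0.005 0.05 [ 0.83  0.2  -0.34  2.13 -1.47  0.97 -0.3 ] 0.0 [ 0.627 -0.055  0.239]
   -0.005 0.7 [ 0.68  0.25 -0.12  2.09 -1.47  1.04 -0.27] 0.0 [ 0.633 -0.09   0.225]
   -0.005 1.3 [ 0.72  0.33 -0.14  2.07 -1.47  1.05 -0.21] 0.0 [ 0.636 -0.109  0.195]
0.35 0.5 tilt 0.6
   
[... 341 characters left out ...]
 0.45 tilt 0.66
   -0.08 0.05 [ 0.56 -0.01  0.02  2.27 -1.37  0.99 -0.25] 0.0 [ 0.553 -0.068  0.24 ]
   -0.005 0.05 [ 0.45  0.1   0.    2.16 -1.43  0.9  -0.28] 0.0 [ 0.627 -0.054  0.24 ]
   -0.005 0.7 [ 0.51  0.17  0.01  2.11 -1.41  0.95 -0.24] 0.0 [ 0.633 -0.09   0.226]
   -0.005 1.3 [ 0.54  0.25  0.01  2.09 -1.44  0.96 -0.16] 0.0 [ 0.636 -0.108  0.196]
[-0.3, -0.1, 0, 1.7, 0, 1.2, 0] [0.571 0.131 0.379] [[0.9, 0.3, 0.32], [0.28, -0.96, 0.1], [0.33, -0.0, -0.94]]
[-0.3, -0.1, 0, 1.7, 0, 1.4, 0] [0.504 0.11  0.361] [[0.95, 0.3, 0.13], [0.29, -0.96, 0.04], [0.14, -0.0, -0.99]]
[0.2, -0.1, 0, 1.7, 0, 1.4, 0] [ 0.495 -0.145  0.361] [[0.97, -0.2, 0.14], [-0.2, -0.98, -0.03], [0.14, -0.0, -0.99]]
```

```bash
python3 - <<'E'
from h import *
z=np.array([0,0,1.])
b=cv=None
print('bottle cap', tri((398.5,237),(341,155)), 'bench base side',plane('side',(388,307),0*z,z),'top',plane('top',(334,170),.03*z,z))
print('pump handle',plane('side',(310,316),.013*z,z),plane('top',(318,215),.013*z,z),'end',plane('top',(404,215),.013*z,z))
print('jar',plane('top',(186,243),.05*z,z)); print('box', plane('top',(187,198),.09*z,z))
E
```

```text
bottle cap (array([ 0.64013882, -0.26595773,  0.15938315]), np.float64(0.006721210610449329)) bench base side [ 0.63633238 -0.27942585  0.        ] top [ 0.62568955 -0.27012668  0.03      ]
pump handle [ 0.48967389 -0.21942299  0.013     ] [ 0.48998993 -0.21743275  0.013     ] end [ 0.48457412 -0.47885342  0.013     ]
jar [0.41114863 0.17947341 0.05      ]
box [0.53834831 0.17059836 0.09      ]
```

```bash
cat > t4.py <<'E'
from t2 import *
R=RR(.5,.45,1)
W=[np.array(D[-1][0]),np.array([-.3,-.33,-.1,1.8,.2,1.3,.1]),np.array([.5,-.33,0,1.8,-.3,1.3,0]),None]
pos=tool(-.10,.08,.05,R); q,e=ik(pos,R,np.array([.56,-.01,.02,2.27,-1.37,.99,-.25]),.02); print(q.round(2),e); W[3]=q
for i in range(3):
  n=int(np.ceil(max(abs(W[i+1]-W[i]))/.2)); print(i,n)
  t0,R0=fk(W[i],p)
  for k in np.linspace(0,1,5)[1:]:
    t,Rk=fk(W[i]*(1-k)+W[i+1]*k,p)
    print(k,t.round(3),Rk.as_matrix()[:,2].round(2),'slide',(R0.inv().apply(t-t0)*100).round(1),'tw',(R0.inv()*Rk).as_rotvec().round(2))
E
python3 t4.py
```

```text
[ 0.58 -0.08  0.03  2.28 -1.32  1.03 -0.31] 4.099333890672524e-06
0 10
0.25 [0.624 0.091 0.479] [ 0.97 -0.15 -0.17] slide [ -4.7 -12.8   0.2] tw [ 0.31 -0.05  0.78]
0.5 [0.61  0.011 0.484] [ 0.86 -0.37 -0.36] slide [ -1.9 -19.9  -2.5] tw [ 0.61 -0.05  1.53]
0.75 [0.56  0.007 0.447] [ 0.66 -0.35 -0.67] slide [  2.4 -17.8  -6.5] tw [0.94 0.06 2.2 ]
1.0 [0.488 0.088 0.434] [ 0.42 -0.07 -0.91] slide [  1.5  -8.4 -11.9] tw [1.33 0.34 2.73]
1 4
0.25 [0.49  0.018 0.427] [ 0.37 -0.03 -0.93] slide [-3.6  5.9  1.2] tw [ 0.05 -0.03  0.27]
0.5 [ 0.485 -0.049  0.426] [ 0.36  0.01 -0.93] slide [-7.5 11.5  1.5] tw [ 0.09 -0.04  0.54]
0.75 [ 0.473 -0.116  0.431] [ 0.39  0.06 -0.92] slide [-11.6  16.8   1. ] tw [ 0.13 -0.01  0.81]
1.0 [ 0.455 -0.183  0.442] [ 0.45  0.08 -0.89] slide [-16.1  22.   -0.3] tw [0.15 0.04 1.08]
2 6
0.25 [ 0.483 -0.128  0.38 ] [ 0.48  0.3  -0.83] slide [-2.8 -4.   7.2] tw [ 0.21 -0.1   0.25]
0.5 [ 0.505 -0.089  0.335] [ 0.53  0.45 -0.71] slide [-4.7 -7.1 12.5] tw [ 0.39 -0.19  0.55]
0.75 [ 0.523 -0.069  0.299] [ 0.61  0.53 -0.59] slide [-5.6 -8.4 16.7] tw [ 0.53 -0.26  0.89]
1.0 [ 0.533 -0.072  0.26 ] [ 0.71  0.51 -0.48] slide [-6.  -7.5 20.6] tw [ 0.64 -0.32  1.27]
```

>>> {"name": "send_rows", "arguments": {
  "slide": [
    [-1.2,-3.2,0],
    [-2.4,-6.4,0],
    [-3.6,-9.6,0],
    [-4.7,-12.8,0.2],
    [-4,-15,-0.5],
    [-3.3,-17,-1.2],
    [-2.6,-18.5,-1.8],
    [-1.9,-19.9,-2.5],
    [-0.8,-19.5,-3.5],
    [0.3,-19,-4.5],
    [1.4,-18.4,-5.5],
    [2.4,-17.8,-6.5],
    [2.2,-15.5,-7.8],
    [2,-13,-9.2],
    [1.8,-10.7,-10.5],
    [1.5,-8.4,-11.9],
    [1.5,-8.4,-11.9],
    [1.5,-8.4,-11.9]
  ],
  "twist": [
    [0.08,-0.01,0.2],
    [0.15,-0.03,0.39],
    [0.23,-0.04,0.59],
    [0.31,-0.05,0.78],
    [0.38,-0.05,0.97],
    [0.46,-0.05,1.16],
    [0.54,-0.05,1.34],
    [0.61,-0.05,1.53],
    [0.69,-0.02,1.7],
    [0.77,0.0,1.87],
    [0.86,0.03,2.04],
    [0.94,0.06,2.2],
    [1.04,0.13,2.33],
    [1.14,0.2,2.47],
    [1.23,0.27,2.6],
    [1.33,0.34,2.73],
    [1.33,0.34,2.73],
    [1.33,0.34,2.73]
  ],
  "grip": [0,0,0,0,0,0,0,0,0,0,0,0,0,0,0,0,0,0]
}}

```text
time: 8.02
tool_pos: [0.4879, 0.0902, 0.435]
tcp_rot: [2.858, -0.337, 0.575]
ft_force: [-0.9, -0.5, -0.3]
gripper_width: 0.0003
```

```bash
python3 st.py
```

```text
8.025 [-0.314 -0.305 -0.096  1.776  0.205  1.299  0.097] [0.4879 0.0902 0.435 ]
[[ 0.79  0.44  0.42]
 [ 0.51 -0.86 -0.06]
 [ 0.33  0.26 -0.91]] [-0.9 -0.5 -0.3]
```

>>> {"name": "send_rows", "arguments": {
  "slide": [
    [-1.8,3,0.6],
    [-3.6,5.9,1.2],
    [-5.5,8.7,1.4],
    [-7.5,11.5,1.5],
    [-9.5,14.2,1.3],
    [-11.6,16.8,1],
    [-13.8,19.4,0.4],
    [-16.1,22,-0.3],
    [-16.1,22,-0.3],
    [-16.1,22,-0.3]
  ],
  "twist": [
    [0.02,-0.01,0.13],
    [0.05,-0.03,0.27],
    [0.07,-0.03,0.4],
    [0.09,-0.04,0.54],
    [0.11,-0.03,0.68],
    [0.13,-0.01,0.81],
    [0.14,0.01,0.95],
    [0.15,0.04,1.08],
    [0.15,0.04,1.08],
    [0.15,0.04,1.08]
  ],
  "grip": [0,0,0,0,0,0,0,0,0,0]
}}

```text
time: 9.28
tool_pos: [0.4569, -0.1796, 0.4414]
tcp_rot: [-2.823, -0.359, -0.577]
ft_force: [0.6, -0.1, -0.1]
gripper_width: 0.0003
```

```bash
python3 st.py
```

```text
9.275 [ 0.025 -0.354  0.327  1.786 -0.129  1.28  -0.151] [ 0.4569 -0.1796  0.4414]
[[ 0.78 -0.43  0.45]
 [-0.51 -0.86  0.08]
 [ 0.35 -0.29 -0.89]] [ 0.6 -0.1 -0.1]
```

>>> {"name": "send_rows", "arguments": {
  "slide": [
    [-1.4,-2,3.6],
    [-2.8,-4,7.2],
    [-3.7,-5.5,9.9],
    [-4.7,-7.1,12.5],
    [-5.2,-7.8,14.6],
    [-5.6,-8.4,16.7],
    [-5.8,-8,18.6],
    [-6,-7.5,20.6],
    [-6,-7.5,20.6],
    [-6,-7.5,20.6]
  ],
  "twist": [
    [0.1,-0.05,0.13],
    [0.21,-0.1,0.25],
    [0.3,-0.15,0.4],
    [0.39,-0.19,0.55],
    [0.46,-0.23,0.72],
    [0.53,-0.26,0.89],
    [0.59,-0.29,1.08],
    [0.64,-0.32,1.27],
    [0.64,-0.32,1.27],
    [0.64,-0.32,1.27]
  ],
  "grip": [0,0,0,0,0,0,0,0,0,0]
}}

```text
time: 10.52
tool_pos: [0.5351, -0.0681, 0.2602]
tcp_rot: [-2.228, 0.673, -1.385]
ft_force: [0.3, 1.2, 0.1]
gripper_width: 0.001
```

```bash
python3 st.py; cat > pic.py <<'E'
import sys,cv2
from bench import r
n=sys.argv[1]
for c,(x0,y0,w,h,f) in {'side':(235,95,160,180,3.3),'top':(150,115,210,110,3.8)}.items():
    im=r.get_image(c)['img'][:,:,::-1]; cv2.imwrite(f'pics/{n}_{c}.png',im)
    cv2.imwrite(f'pics/{n}_{c}c.png',cv2.convertScaleAbs(cv2.resize(im[y0:y0+h,x0:x0+w],None,fx=f,fy=f,interpolation=2),alpha=1.5))
E
python3 pic.py b
```

```text
10.525 [-0.038 -0.112  0.644  2.292 -1.256  0.992 -0.327] [ 0.5351 -0.0681  0.2602]
[[ 0.14 -0.69  0.71]
 [-0.77  0.37  0.52]
 [-0.62 -0.62 -0.48]] [0.3 1.2 0.1]
```

View pics/b_sidec.png

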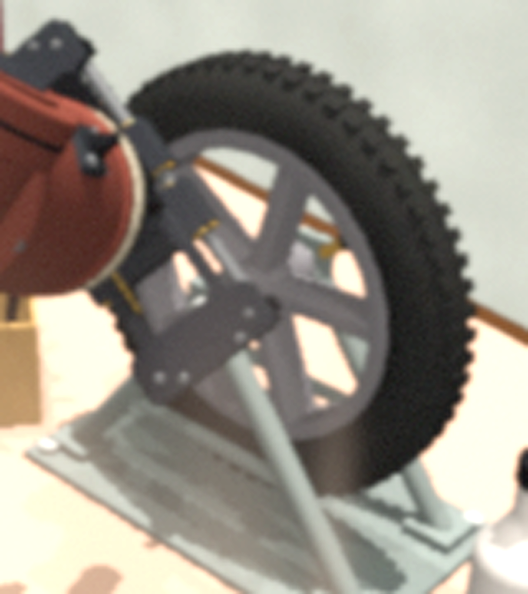

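View pics/b_top.png

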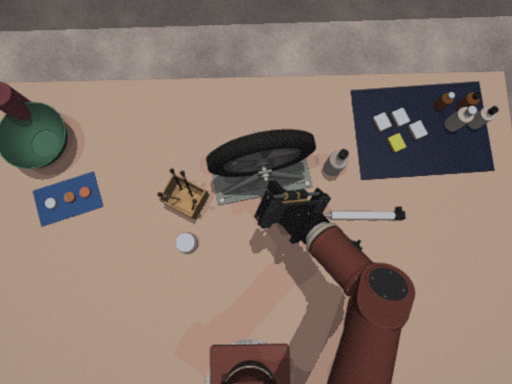

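```bash
cat > go.py <<'E'
from t2 import *
from bench import r
R=RR(.5,.45,1); zt=R.as_matrix()[:,2]
def plan(*pts):
    s=r.sense()
    for d,rad,a,back in pts:
        print((d,rad,a,back),*h.rel(s,tool(d,rad,np.radians(a),R)-back*zt,R))
E
python3 - <<'E'
from go import *
plan((-.004,.06,-17,.085),(-.004,.06,-17,.0),(-.004,.06,-17,.02))
# clearance: finger thin dims at rim
for a in(-17,0,30,55):
  for b in (0,.02,.03,.04,.06):
    best=[]
    for u in(-.015,.015):
      for v in(-.0095,.0095):
        t=tool(-.004,.06,np.radians(a),R)+(.011-b)*zt+R.apply([u,v,0]); d=t-h.hub; X,Y,Z=h.axes(); best.append((round(d@X,3),round(np.hypot(d@Y,d@Z),3)))
    print(a,b,best)
E
```

```text
(-0.004, 0.06, -17, 0.085) [ 0.02 -3.36  0.72] [0.002 0.006 0.004]
(-0.004, 0.06, -17, 0.0) [ 0.07 -3.37  9.22] [0.002 0.006 0.004]
(-0.004, 0.06, -17, 0.02) [ 0.06 -3.37  7.22] [0.002 0.006 0.004]
-17 0 [(np.float64(0.002), np.float64(0.077)), (np.float64(-0.01), np.float64(0.07)), (np.float64(0.002), np.float64(0.054)), (np.float64(-0.01), np.float64(0.043))]
-17 0.02 [(np.float64(-0.014), np.float64(0.084)), (np.float64(-0.026), np.float64(0.075)), (np.float64(-0.014), np.float64(0.064)), (np.float64(-0.026), np.float64(0.052))]
-17 0.03 [(np.float64(-0.022), np.float64(0.088)), (np.float64(-0.034), np.float64(0.079)), (np.float64(-0.022), np.float64(0.069)), (np.float64(-0.034), np.float64(0.057))]
-17 0.04 [(np.float64(-0.03), np.float64(0.092)), (np.float64(-0.041), np.float64(0.082)), (np.float64(-0.03), np.float64(0.074)), (np.float64(-0.041), np.float64(0.062))]
-17 0.06 [(np.float64(-0.046), np.float64(0.101)), (np.float64(-0.057), np.float64(0.09)), (np.float64(-0.046), np.float64(0.085)), (np.float64(-0.057), np.float64(0.072))]
0 0 [(np.float64(0.002), np.float64(0.076))
[... 1812 characters left out ...]
t64(0.059))]
55 0.02 [(np.float64(-0.014), np.float64(0.077)), (np.float64(-0.026), np.float64(0.062)), (np.float64(-0.014), np.float64(0.084)), (np.float64(-0.026), np.float64(0.07))]
55 0.03 [(np.float64(-0.022), np.float64(0.083)), (np.float64(-0.034), np.float64(0.068)), (np.float64(-0.022), np.float64(0.089)), (np.float64(-0.034), np.float64(0.076))]
55 0.04 [(np.float64(-0.03), np.float64(0.09)), (np.float64(-0.041), np.float64(0.075)), (np.float64(-0.03), np.float64(0.095)), (np.float64(-0.041), np.float64(0.081))]
55 0.06 [(np.float64(-0.046), np.float64(0.102)), (np.float64(-0.057), np.float64(0.087)), (np.float64(-0.046), np.float64(0.107)), (np.float64(-0.057), np.float64(0.093))]
```

>>> {"name": "send_rows", "arguments": {
  "slide": [
    [0,-1.5,0.3],
    [0,-3.4,0.7],
    [0,-3.4,0.7],
    [0,-3.4,2.5],
    [0,-3.4,4.5],
    [0,-3.4,6.5],
    [0,-3.4,8],
    [0,-3.4,9.2],
    [0,-3.4,9.2]
  ],
  "twist": [
    [0,0,0],
    [0,0,0],
    [0,0,0],
    [0,0,0],
    [0,0,0],
    [0,0,0],
    [0,0,0],
    [0,0,0],
    [0,0,0]
  ],
  "grip": [0,0,0,0,0,0,0,0,0]
}}

```text
time: 11.75
tool_pos: [0.6237, -0.0338, 0.2361]
tcp_rot: [-2.23, 0.676, -1.39]
ft_force: [-0.9, -0.3, 0.1]
gripper_width: 0.0002
```

```bash
python3 st.py; python3 pic.py c; python3 -c "
from go import *
plan((-.004,.06,-17,0),*[(-.004,.06,a,0) for a in range(-10,60,5)])"
```

```text
11.75 [-0.122  0.08   0.585  2.206 -1.474  0.936 -0.256] [ 0.6237 -0.0338  0.2361]
[[ 0.14 -0.69  0.71]
 [-0.77  0.38  0.52]
 [-0.63 -0.62 -0.48]] [-0.9 -0.3  0.1]
(-0.004, 0.06, -17, 0) [-0.09 -0.08  0.04] [ 0.001  0.005 -0.001]
(-0.004, 0.06, -10, 0) [ 0.35 -0.53 -0.32] [ 0.001  0.005 -0.001]
(-0.004, 0.06, -5, 0) [ 0.72 -0.83 -0.55] [ 0.001  0.005 -0.001]
(-0.004, 0.06, 0, 0) [ 1.11 -1.1  -0.76] [ 0.001  0.005 -0.001]
(-0.004, 0.06, 5, 0) [ 1.53 -1.35 -0.95] [ 0.001  0.005 -0.001]
(-0.004, 0.06, 10, 0) [ 1.98 -1.56 -1.12] [ 0.001  0.005 -0.001]
(-0.004, 0.06, 15, 0) [ 2.45 -1.74 -1.27] [ 0.001  0.005 -0.001]
(-0.004, 0.06, 20, 0) [ 2.94 -1.89 -1.38] [ 0.001  0.005 -0.001]
(-0.004, 0.06, 25, 0) [ 3.44 -2.01 -1.47] [ 0.001  0.005 -0.001]
(-0.004, 0.06, 30, 0) [ 3.95 -2.08 -1.54] [ 0.001  0.005 -0.001]
(-0.004, 0.06, 35, 0) [ 4.47 -2.13 -1.57] [ 0.001  0.005 -0.001]
(-0.004, 0.06, 40, 0) [ 5.   -2.14 -1.58] [ 0.001  0.005 -0.001]
(-0.004, 0.06, 45, 0) [ 5.52 -2.11 -1.56] [ 0.001  0.005 -0.001]
(-0.004, 0.06, 50, 0) [ 6.04 -2.04 -1.52] [ 0.001  0.005 -0.001]
(-0.004, 0.06, 55, 0) [ 6.54 -1.94 -1.44] [ 0.001  0.005 -0.001]
```

View pics/c_sidec.png

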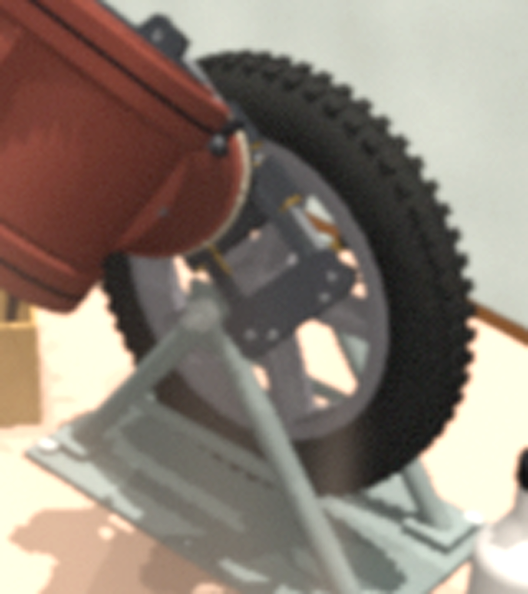

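View pics/c_topc.png

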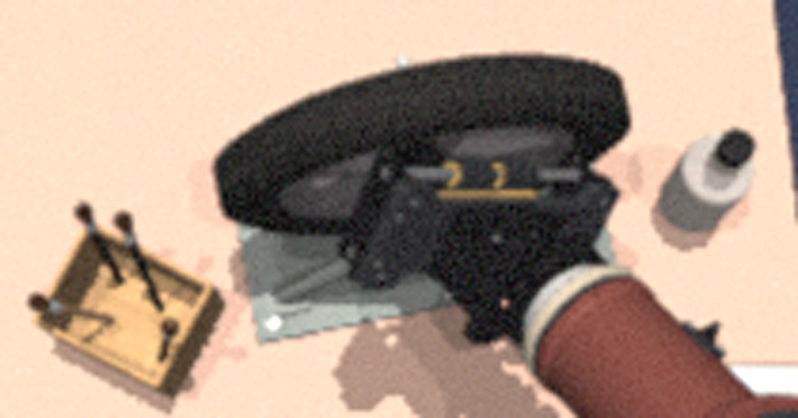

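>>> {"name": "send_rows", "arguments": {
  "slide": [
    [0.15,-0.25,-0.15],
    [0.35,-0.5,-0.3],
    [0.55,-0.7,-0.45],
    [0.75,-0.85,-0.55],
    [0.95,-1,-0.65],
    [1.15,-1.1,-0.75],
    [1.35,-1.25,-0.85],
    [1.55,-1.35,-0.95],
    [1.75,-1.45,-1.05],
    [2,-1.55,-1.1],
    [2.25,-1.65,-1.2],
    [2.45,-1.75,-1.25],
    [2.7,-1.8,-1.3],
    [2.95,-1.9,-1.4],
    [3.2,-1.95,-1.45],
    [3.45,-2,-1.5],
    [3.7,-2.05,-1.5],
    [3.95,-2.1,-1.55],
    [3.95,-2.1,-1.55]
  ],
  "twist": [
    [0,0,0],
    [0,0,0],
    [0,0,0],
    [0,0,0],
    [0,0,0],
    [0,0,0],
    [0,0,0],
    [0,0,0],
    [0,0,0],
    [0,0,0],
    [0,0,0],
    [0,0,0],
    [0,0,0],
    [0,0,0],
    [0,0,0],
    [0,0,0],
    [0,0,0],
    [0,0,0],
    [0,0,0]
  ],
  "grip": [0,0,0,0,0,0,0,0,0,0,0,0,0,0,0,0,0,0,0]
}}

```text
time: 14.22
tool_pos: [0.6328, -0.0813, 0.2323]
tcp_rot: [-2.229, 0.676, -1.391]
ft_force: [0.5, 3.1, 0.9]
gripper_width: 0.0006
```

```bash
python3 st.py; python3 pic.py d; python3 -c "
from go import *
plan(*[(-.004,.06,a,0) for a in range(30,60,5)])"
```

```text
14.225 [-0.051  0.169  0.621  2.139 -1.465  1.044 -0.229] [ 0.6328 -0.0813  0.2323]
[[ 0.14 -0.69  0.71]
 [-0.77  0.38  0.52]
 [-0.63 -0.62 -0.48]] [0.5 3.1 0.9]
(-0.004, 0.06, 30, 0) [-0.03  0.05  0.  ] [ 0.001  0.004 -0.001]
(-0.004, 0.06, 35, 0) [ 0.49  0.   -0.03] [ 0.001  0.004 -0.001]
(-0.004, 0.06, 40, 0) [ 1.02 -0.01 -0.04] [ 0.001  0.004 -0.001]
(-0.004, 0.06, 45, 0) [ 1.54  0.02 -0.02] [ 0.001  0.004 -0.001]
(-0.004, 0.06, 50, 0) [2.06 0.09 0.03] [ 0.001  0.004 -0.001]
(-0.004, 0.06, 55, 0) [2.57 0.19 0.1 ] [ 0.001  0.004 -0.001]
```

View pics/d_sidec.png

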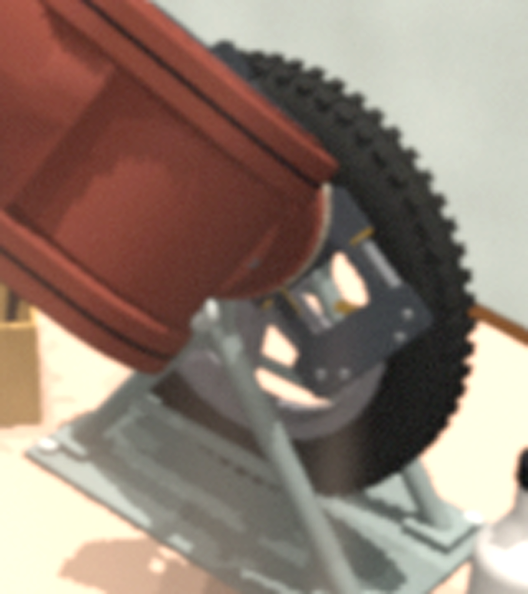

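>>> {"name": "send_rows", "arguments": {
  "slide": [
    [0.25,0,0],
    [0.5,0,0],
    [0.75,0,0],
    [1,0,0],
    [1.25,0,0],
    [1.5,0,0],
    [1.75,0.05,0],
    [2.05,0.1,0],
    [2.05,0.1,0]
  ],
  "twist": [
    [0,0,0],
    [0,0,0],
    [0,0,0],
    [0,0,0],
    [0,0,0],
    [0,0,0],
    [0,0,0],
    [0,0,0],
    [0,0,0]
  ],
  "grip": [0,0,0,0,0,0,0,0,0]
}}

```text
time: 15.45
tool_pos: [0.6349, -0.0968, 0.2186]
tcp_rot: [-2.229, 0.676, -1.392]
ft_force: [1.3, 2.4, 1.1]
gripper_width: 0.0006
```

```bash
python3 st.py; python3 pic.py e; python3 -c "
from go import *
plan((-.004,.06,50,0),(-.004,.06,45,0),(-.004,.06,45,.085),(-.004,.06,-15,.085))"
```

```text
15.45 [ 0.015  0.216  0.587  2.123 -1.482  1.075 -0.191] [ 0.6349 -0.0968  0.2186]
[[ 0.14 -0.69  0.71]
 [-0.77  0.38  0.52]
 [-0.63 -0.62 -0.48]] [1.3 2.4 1.1]
(-0.004, 0.06, 50, 0) [-0.02 -0.04  0.03] [ 0.001  0.004 -0.001]
(-0.004, 0.06, 45, 0) [-0.54 -0.1  -0.01] [ 0.001  0.004 -0.001]
(-0.004, 0.06, 45, 0.085) [-0.57 -0.09 -8.51] [ 0.001  0.004 -0.001]
(-0.004, 0.06, -15, 0.085) [-6.06  1.8  -7.03] [ 0.001  0.004 -0.001]
```

View pics/e_sidec.png

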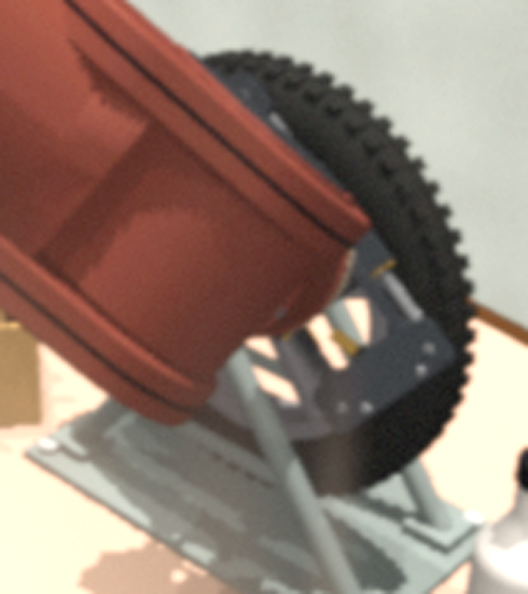

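>>> {"name": "send_rows", "arguments": {
  "slide": [
    [-0.2,0,0],
    [-0.6,-0.1,0],
    [-0.6,-0.1,-2],
    [-0.6,-0.1,-4.5],
    [-0.6,-0.1,-7],
    [-0.6,-0.1,-8.5],
    [-3,1,-9],
    [-6.1,1.8,-9],
    [-9,2.5,-11],
    [-9,2.5,-13],
    [-9,2.5,-13]
  ],
  "twist": [
    [0,0,0],
    [0,0,0],
    [0,0,0],
    [0,0,0],
    [0,0,0],
    [0,0,0],
    [0,0,0],
    [0,0,0],
    [0,0,0],
    [0,0,0],
    [0,0,0]
  ],
  "grip": [0,0,0,0,0,0,0,0,0,0,0]
}}

```text
time: 16.92
tool_pos: [0.5127, -0.0856, 0.3231]
tcp_rot: [-2.225, 0.675, -1.389]
ft_force: [0.4, -0.7, 0.3]
gripper_width: 0.0007
```

```bash
python3 st.py; python3 pic.py f
```

```text
16.925 [ 0.045 -0.237  0.588  2.232 -1.095  1.037 -0.522] [ 0.5127 -0.0856  0.3231]
[[ 0.14 -0.69  0.71]
 [-0.77  0.38  0.52]
 [-0.63 -0.62 -0.48]] [ 0.4 -0.7  0.3]
```

View pics/f_sidec.png

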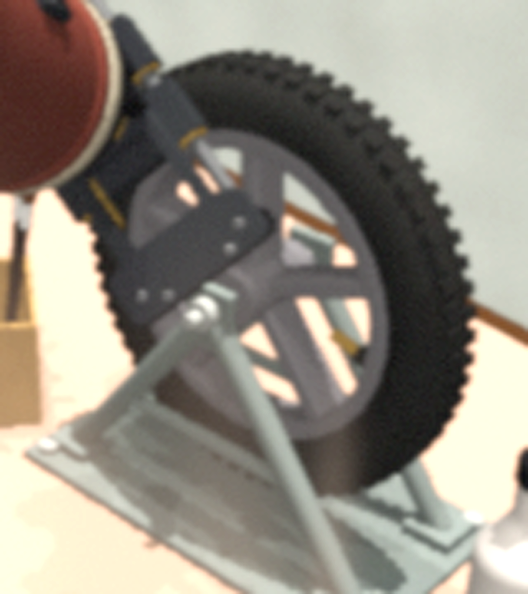

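```bash
python3 - <<'E'
from h import *
X,Y,Z=axes()
def ang(pt,x0=235,y0=95,f=3.3,d=0):
    q=plane('side',((pt[0]+.5)/f+x0-.5,(pt[1]+.5)/f+y0-.5),hub+d*X,X)-hub; return np.hypot(q@Y,q@Z).round(4),np.degrees(np.arctan2(-q@Y,q@Z)).round(1)
for p in((333,333),(340,340),(350,348),(360,355)): print(p,ang(p))
for p in((262,150),(375,280),(325,420)): print(p,ang(p,d=-.015))
E
```

```text
(333, 333) (np.float64(0.058), np.float64(104.8))
(340, 340) (np.float64(0.0642), np.float64(105.8))
(350, 348) (np.float64(0.0724), np.float64(106.0))
(360, 355) (np.float64(0.0804), np.float64(105.6))
(262, 150) (np.float64(0.0985), np.float64(2.3))
(375, 280) (np.float64(0.1017), np.float64(64.8))
(325, 420) (np.float64(0.0956), np.float64(136.1))
```

```bash
cat > t5.py <<'E'
from t2 import *
qc=np.array([-.122,.08,.585,2.206,-1.46,.936,-.256])
for pitch,dy in((.5,.45),(.6,.45),(.6,.35),(.65,.4)):
  R=RR(pitch,dy,1); print(pitch,dy,R.as_matrix()[:,0].round(2))
  for q0 in (qc,np.array([.45,.1,0,2.16,-1.43,.9,-.28])):
   q=q0
   for a in(-17,-30,-38):
    q,e=ik(tool(-.004,.06,np.radians(a),R),R,q,.01); print('  ',a,q.round(2),e.round(3))
# clearances of finger footprint at a=-36 to spokes at -2.5 and -74.5
R=RR(.5,.45,1);X,Y,Z=h.axes()
for a in(-30,-36,-42):
  for rad in(.06,.065):
   m=[]
   for b in np.linspace(0,.035,8):
    for u in(-.015,.015):
     for v in(-.0095,.0095):
      t=tool(-.004,rad,np.radians(a),R)+(.011-b)*R.as_matrix()[:,2]+R.apply([u,v,0])-h.hub
      if t@X<-.017: continue
      y,z=-(t@Y),t@Z
      m.append((-(y*np.cos(np.radians(-2.5))-z*np.sin(np.radians(-2.5)))-.007, (y*np.cos(np.radians(-74.5))-z*np.sin(np.radians(-74.5)))-.007,.094-np.hypot(y,z),np.hypot(y,z)-.019))
   print(a,rad,np.min(m,0).round(4))
E
python3 t5.py
```

```text
0.5 0.45 [ 0.14 -0.77 -0.62]
   -17 [-0.5   0.04  0.95  2.25 -1.47  0.91 -0.26] 0.0
   -30 [-0.87  0.01  1.31  2.28 -1.47  0.89 -0.25] 0.0
   -38 [-0.94 -0.01  1.36  2.29 -1.47  0.86 -0.24] 0.05
   -17 [ 0.42  0.08 -0.01  2.19 -1.46  0.87 -0.28] 0.0
   -30 [ 0.61  0.08 -0.22  2.19 -1.47  0.83 -0.26] 0.0
   -38 [ 0.79  0.1  -0.42  2.2  -1.47  0.81 -0.25] 0.0
0.6 0.45 [ 0.15 -0.83 -0.54]
   -17 [ 0.39  0.04 -0.01  2.15 -1.29  0.81 -0.38] 0.0
   -30 [ 0.37  0.04 -0.02  2.17 -1.31  0.79 -0.37] 0.0
   -38 [ 0.36  0.03 -0.02  2.18 -1.33  0.77 -0.36] 0.0
   -17 [ 0.39  0.04 -0.01  2.15 -1.29  0.81 -0.38] 0.0
   -30 [ 0.37  0.04 -0.02  2.17 -1.31  0.79 -0.37] 0.0
   -38 [ 0.36  0.03 -0.02  2.18 -1.33  0.77 -0.36] 0.0
0.6 0.35 [ 0.16 -0.88 -0.45]
   -17 [ 0.37 -0.01 -0.03  2.2  -1.34  0.7  -0.29] 0.0
   -30 [ 0.35 -0.02 -0.05  2.22 -1.37  0.67 -0.28] 0.0
   -38 [ 0.34 -0.02 -0.05  2.23 -1.39  0.66 -0.26] 0.0
   -17 [ 0.37 -0.01 -0.03  2.2  -1.34  0.7  -0.29] 0.0
   -30 [ 0.35 -0.02 -0.05  2.22 -1.37  0.67 -0.28] 0.0
   -38 [ 0.34 -0.02 -0.05  2.23 -1.39  0.66 -0.26] 0.0
0.65 0.4 [ 0.16 -0.88 -0.46]
   -17 [ 0.36  0.   -0.03  2.15 -1.21  0.74 -0.41] 0.0
   -30 [ 0.34 -0.   -0.03  2.17 -1.23  0.71 -0.41] 0.0
   -38 [ 0.33 -0.   -0.04  2.18 -1.25  0.7  -0.4 ] 0.0
   -17 [ 0.36  0.   -0.03  2.15 -1.21  0.74 -0.41] 0.0
   -30 [ 0.34 -0.   -0.03  2.17 -1.23  0.71 -0.41] 0.0
   -38 [ 0.33 -0.   -0.04  2.18 -1.25  0.7  -0.4 ] 0.0
-30 0.06 [-0.0036  0.0223  0.0118  0.0243]
-30 0.065 [-0.0013  0.0258  0.0068  0.0293]
-36 0.06 [0.0018 0.0176 0.0129 0.0247]
-36 0.065 [0.0046 0.0207 0.0079 0.0296]
-42 0.06 [0.0069 0.0125 0.0141 0.0252]
-42 0.065 [0.0101 0.0151 0.0092 0.0302]
```

```bash
sed -i 's/^R=RR.*/R=RR(.6,.35,1); zt=R.as_matrix()[:,2]/' go.py; python3 - <<'E'
from go import *
plan((-.004,.062,-42,.11),(-.004,.062,-42,.085),(-.004,.062,-42,0))
X,Y,Z=h.axes()
for a in(-38,-42,-46):
  for rad in(.06,.063):
   m=[]
   for b in np.linspace(0,.05,11):
    for u in(-.015,.015):
     for v in(-.0095,.0095):
      t=tool(-.004,rad,np.radians(a),R)+(.011-b)*zt+R.apply([u,v,0])-h.hub
      if t@X<-.024: continue
      y,z=-(t@Y),t@Z
      m.append((-(y*np.cos(np.radians(-2.5))-z*np.sin(np.radians(-2.5)))-.007, (y*np.cos(np.radians(-74.5))-z*np.sin(np.radians(-74.5)))-.007,.094-np.hypot(y,z),np.hypot(y,z)-.019))
   print(a,rad,np.min(m,0).round(4))
E
```

```text
(-0.004, 0.062, -42, 0.11) [0.13 1.14 5.09] [-0.023  0.135 -0.163]
(-0.004, 0.062, -42, 0.085) [0.46 1.17 7.57] [-0.023  0.135 -0.163]
(-0.004, 0.062, -42, 0) [ 1.62  1.27 15.99] [-0.023  0.135 -0.163]
-38 0.06 [0.0019 0.0186 0.0074 0.0243]
-38 0.063 [0.0037 0.0204 0.0045 0.0273]
-42 0.06 [0.0053 0.0151 0.0083 0.0244]
-42 0.063 [0.0072 0.0167 0.0054 0.0274]
-46 0.06 [0.0084 0.0115 0.0093 0.0246]
-46 0.063 [0.0105 0.0129 0.0064 0.0276]
```

>>> {"name": "send_rows", "arguments": {
  "slide": [
    [0,0.5,1],
    [0.1,1.1,3],
    [0.1,1.1,5],
    [0.1,1.1,5],
    [0.1,1.1,5]
  ],
  "twist": [
    [-0.01,0.06,-0.08],
    [-0.02,0.135,-0.16],
    [-0.02,0.135,-0.16],
    [-0.02,0.135,-0.16],
    [-0.02,0.135,-0.16]
  ],
  "grip": [0,0,0,0,0]
}}

```text
time: 17.65
tool_pos: [0.5407, -0.0558, 0.2899]
tcp_rot: [-2.254, 0.467, -1.399]
ft_force: [0.1, -0.2, -0.2]
gripper_width: 0.0005
```

```bash
python3 st.py; python3 -c "
from go import *
plan((-.004,.06,-45,.085),(-.004,.06,-45,0))"
```

```text
17.65 [ 0.007 -0.271  0.432  2.274 -1.035  0.779 -0.514] [ 0.5407 -0.0558  0.2899]
[[ 0.15 -0.68  0.72]
 [-0.88  0.24  0.41]
 [-0.45 -0.69 -0.56]] [ 0.1 -0.2 -0.2]
(-0.004, 0.06, -45, 0.085) [0.04 0.29 2.85] [-0.002 -0.001 -0.004]
(-0.004, 0.06, -45, 0) [ 0.03  0.31 11.35] [-0.002 -0.001 -0.004]
```

>>> {"name": "send_rows", "arguments": {
  "slide": [
    [0,0.3,1.5],
    [0,0.3,3],
    [0,0.3,4.8],
    [0,0.3,6.5],
    [0,0.3,8],
    [0,0.3,9.5],
    [0,0.3,10.5],
    [0,0.3,11.3],
    [0,0.3,11.3]
  ],
  "twist": [
    [0,0,0],
    [0,0,0],
    [0,0,0],
    [0,0,0],
    [0,0,0],
    [0,0,0],
    [0,0,0],
    [0,0,0],
    [0,0,0]
  ],
  "grip": [0,0,0,0,0,0,0,0,0]
}}

```text
time: 18.77
tool_pos: [0.6196, -0.0082, 0.2245]
tcp_rot: [-2.254, 0.467, -1.398]
ft_force: [-0.4, 0.1, -0.3]
gripper_width: 0.0005
```

```bash
python3 st.py; python3 pic.py g; python3 -c "
from go import *
plan(*[(-.004,.06,a,0) for a in range(-45,61,5)])"
```

```text
18.775 [-0.128 -0.038  0.424  2.258 -1.383  0.65  -0.254] [ 0.6196 -0.0082  0.2245]
[[ 0.15 -0.68  0.72]
 [-0.88  0.24  0.41]
 [-0.45 -0.69 -0.56]] [-0.4  0.1 -0.3]
(-0.004, 0.06, -45, 0) [0.06 0.08 0.1 ] [-0.003 -0.001 -0.004]
(-0.004, 0.06, -40, 0) [ 0.25 -0.3  -0.21] [-0.003 -0.001 -0.004]
(-0.004, 0.06, -35, 0) [ 0.48 -0.67 -0.51] [-0.003 -0.001 -0.004]
(-0.004, 0.06, -30, 0) [ 0.74 -1.02 -0.79] [-0.003 -0.001 -0.004]
(-0.004, 0.06, -25, 0) [ 1.05 -1.35 -1.06] [-0.003 -0.001 -0.004]
(-0.004, 0.06, -20, 0) [ 1.39 -1.66 -1.31] [-0.003 -0.001 -0.004]
(-0.004, 0.06, -15, 0) [ 1.77 -1.94 -1.53] [-0.003 -0.001 -0.004]
(-0.004, 0.06, -10, 0) [ 2.17 -2.2  -1.74] [-0.003 -0.001 -0.004]
(-0.004, 0.06, -5, 0) [ 2.61 -2.43 -1.93] [-0.003 -0.001 -0.004]
(-0.004, 0.06, 0, 0) [ 3.06 -2.63 -2.09] [-0.003 -0.001 -0.004]
(-0.004, 0.06, 5, 0) [ 3.54 -2.8  -2.22] [-0.003 -0.001 -0.004]
(-0.004, 0.06, 10, 0) [ 4.03 -2.94 -2.33] [-0.003 -0.001 -0.004]
(-0.004, 0.06, 15, 0) [ 4.54 -3.04 -2.41] [-0.003 -0.001 -0.004]
(-0.004, 0.06, 20, 0) [ 5.06 -3.1  -2.46] [-0.003 -0.001 -0.004]
(-0.004, 0.06, 25, 0) [ 5.58 -3.13 -2.48] [-0.003 -0.001 -0.004]
(-0.004, 0.06, 30, 0) [ 6.1  -3.13 -2.48] [-0.003 -0.001 -0.004]
(-0.004, 0.06, 35, 0) [ 6.62 -3.09 -2.44] [-0.003 -0.001 -0.004]
(-0.004, 0.06, 40, 0) [ 7.14 -3.01 -2.38] [-0.003 -0.001 -0.004]
(-0.004, 0.06, 45, 0) [ 7.64 -2.9  -2.29] [-0.003 -0.001 -0.004]
(-0.004, 0.06, 50, 0) [ 8.13 -2.76 -2.17] [-0.003 -0.001 -0.004]
(-0.004, 0.06, 55, 0) [ 8.6  -2.59 -2.03] [-0.003 -0.001 -0.004]
(-0.004, 0.06, 60, 0) [ 9.05 -2.38 -1.86] [-0.003 -0.001 -0.004]
```

View pics/g_sidec.png

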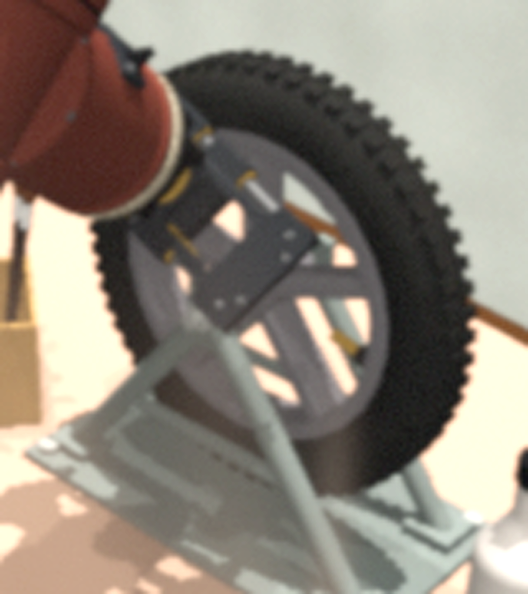

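>>> {"name": "send_rows", "arguments": {
  "slide": [
    [0.25,-0.3,-0.2],
    [0.35,-0.5,-0.35],
    [0.5,-0.7,-0.5],
    [0.6,-0.85,-0.65],
    [0.75,-1,-0.8],
    [0.9,-1.2,-0.95],
    [1.05,-1.35,-1.05],
    [1.2,-1.5,-1.2],
    [1.4,-1.65,-1.3],
    [1.6,-1.8,-1.4],
    [1.8,-1.95,-1.55],
    [2,-2.1,-1.65],
    [2.2,-2.2,-1.75],
    [2.4,-2.3,-1.85],
    [2.6,-2.4,-1.95],
    [2.85,-2.55,-2],
    [3.05,-2.65,-2.1],
    [3.3,-2.7,-2.15],
    [3.55,-2.8,-2.2],
    [3.8,-2.85,-2.25]
  ],
  "twist": [
    [0,0,0],
    [0,0,0],
    [0,0,0],
    [0,0,0],
    [0,0,0],
    [0,0,0],
    [0,0,0],
    [0,0,0],
    [0,0,0],
    [0,0,0],
    [0,0,0],
    [0,0,0],
    [0,0,0],
    [0,0,0],
    [0,0,0],
    [0,0,0],
    [0,0,0],
    [0,0,0],
    [0,0,0],
    [0,0,0]
  ],
  "grip": [0,0,0,0,0,0,0,0,0,0,0,0,0,0,0,0,0,0,0,0]
}}

```text
time: 21.38
tool_pos: [0.6288, -0.0578, 0.2402]
tcp_rot: [-2.253, 0.467, -1.398]
ft_force: [-0.7, 2.9, -0.7]
gripper_width: 0.0004
```

```bash
python3 st.py; python3 -c "
from go import *
plan(*[(-.004,.06,a,0) for a in (5,10,20,30,40,45,50)])"
```

```text
21.375 [-0.072  0.004  0.483  2.183 -1.314  0.76  -0.274] [ 0.6288 -0.0578  0.2402]
[[ 0.15 -0.68  0.72]
 [-0.88  0.24  0.41]
 [-0.45 -0.69 -0.56]] [-0.7  2.9 -0.7]
(-0.004, 0.06, 5, 0) [-0.26  0.05  0.  ] [-0.003 -0.001 -0.003]
(-0.004, 0.06, 10, 0) [ 0.24 -0.09 -0.11] [-0.003 -0.001 -0.003]
(-0.004, 0.06, 20, 0) [ 1.26 -0.25 -0.24] [-0.003 -0.001 -0.003]
(-0.004, 0.06, 30, 0) [ 2.31 -0.28 -0.26] [-0.003 -0.001 -0.003]
(-0.004, 0.06, 40, 0) [ 3.34 -0.16 -0.16] [-0.003 -0.001 -0.003]
(-0.004, 0.06, 45, 0) [ 3.84 -0.05 -0.07] [-0.003 -0.001 -0.003]
(-0.004, 0.06, 50, 0) [4.33 0.09 0.05] [-0.003 -0.001 -0.003]
```

>>> {"name": "send_rows", "arguments": {
  "slide": [
    [0.25,-0.1,-0.1],
    [0.5,-0.15,-0.15],
    [0.75,-0.15,-0.2],
    [1,-0.2,-0.2],
    [1.25,-0.25,-0.25],
    [1.5,-0.25,-0.25],
    [1.75,-0.25,-0.25],
    [2,-0.3,-0.25],
    [2.25,-0.3,-0.25],
    [2.5,-0.25,-0.25],
    [2.75,-0.25,-0.2],
    [3,-0.2,-0.2],
    [3.25,-0.2,-0.15],
    [3.5,-0.15,-0.15],
    [3.7,-0.1,-0.1],
    [3.85,-0.05,-0.05],
    [3.85,-0.05,-0.05]
  ],
  "twist": [
    [0,0,0],
    [0,0,0],
    [0,0,0],
    [0,0,0],
    [0,0,0],
    [0,0,0],
    [0,0,0],
    [0,0,0],
    [0,0,0],
    [0,0,0],
    [0,0,0],
    [0,0,0],
    [0,0,0],
    [0,0,0],
    [0,0,0],
    [0,0,0],
    [0,0,0]
  ],
  "grip": [0,0,0,0,0,0,0,0,0,0,0,0,0,0,0,0,0]
}}

```text
time: 23.5
tool_pos: [0.6347, -0.0922, 0.2232]
tcp_rot: [-2.253, 0.467, -1.399]
ft_force: [-0.7, 1.9, 1.3]
gripper_width: 0.0003
```

```bash
python3 st.py; python3 pic.py i; python3 -c "
from go import *
plan(*[(-.004,.06,a,0) for a in (40,45,50,55)])"
```

```text
23.5 [-0.027  0.087  0.523  2.151 -1.358  0.838 -0.188] [ 0.6347 -0.0922  0.2232]
[[ 0.15 -0.68  0.72]
 [-0.88  0.24  0.41]
 [-0.45 -0.69 -0.56]] [-0.7  1.9  1.3]
(-0.004, 0.06, 40, 0) [-0.54 -0.12 -0.1 ] [-0.003 -0.001 -0.004]
(-0.004, 0.06, 45, 0) [-0.04 -0.01 -0.01] [-0.003 -0.001 -0.004]
(-0.004, 0.06, 50, 0) [0.45 0.13 0.11] [-0.003 -0.001 -0.004]
(-0.004, 0.06, 55, 0) [0.92 0.31 0.26] [-0.003 -0.001 -0.004]
```

View pics/i_sidec.png

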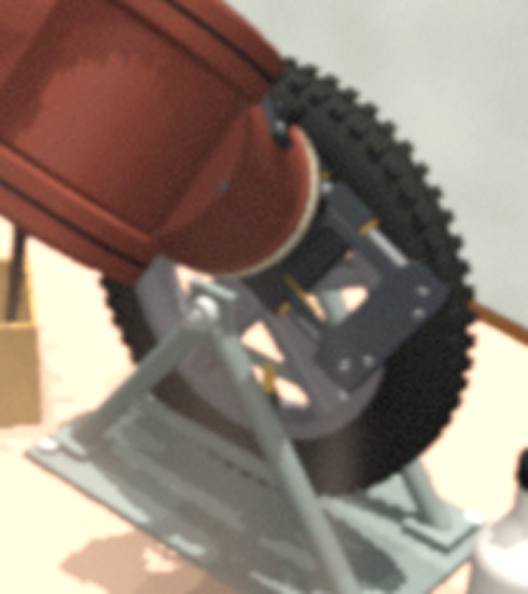

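```bash
cat > stem.py <<'E'
import sys,cv2
from h import *
X,Y,Z=axes()
im=cv2.imread(f'pics/{sys.argv[1]}_side.png'); hsv=cv2.cvtColor(im,cv2.COLOR_BGR2HSV)
m=cv2.inRange(hsv,(17,110,40),(32,255,255))
for v,u in np.argwhere(m):
    q=plane('side',(u,v),hub,X)-hub; rr=np.hypot(q@Y,q@Z)
    if .05<rr<.1: print(u,v,hsv[v,u],(rr*1000).round(0),np.degrees(np.arctan2(-q@Y,q@Z)).round(1))
for a in (165,170,175,180): print(a,[((proj('side',P(0,x,np.radians(a)))-[235,95]+.5)*3.3-.5).round(0) if 0 else ((proj('side',P(0,x,np.radians(a)))-[235,95]+.5)*3.3-.5).round(0) for x in (.06,.094)])
E
python3 stem.py i
```

```text
333 147 [ 19 129  65] 98.0 23.9
333 148 [ 19 131  72] 97.0 24.5
334 148 [ 19 128  60] 98.0 25.6
345 163 [ 19 111  78] 97.0 47.2
346 163 [ 19 121  95] 99.0 47.7
344 164 [ 20 123  79] 93.0 47.6
345 164 [ 19 129  95] 96.0 48.2
344 165 [ 19 110  79] 92.0 48.7
315 206 [ 19 120 102] 64.0 175.8
316 206 [ 18 130 102] 63.0 173.3
317 206 [ 19 124  99] 62.0 170.6
315 207 [ 17 122 115] 67.0 175.9
316 207 [ 19 146 105] 66.0 173.4
317 207 [ 19 136 101] 65.0 170.9
315 208 [ 17 117 118] 69.0 175.9
316 208 [ 19 144 106] 68.0 173.5
317 208 [ 19 136 103] 67.0 171.1
315 209 [ 17 119 118] 72.0 175.9
316 209 [ 19 148 105] 71.0 173.6
317 209 [ 18 132 110] 70.0 171.2
315 210 [ 17 121 114] 74.0 175.9
316 210 [ 19 145 107] 73.0 173.7
317 210 [ 18 123 118] 73.0 171.4
315 211 [ 18 120 108] 77.0 175.9
316 211 [ 19 141 107] 76.0 173.8
317 211 [ 17 121 118] 75.0 171.6
315 212 [ 18 116  97] 80.0 175.9
316 212 [ 19 140 104] 79.0 173.8
317 212 [ 18 136 105] 78.0 171.7
316 213 [ 19 139  92] 81.0 173.9
317 213 [ 19 138  87] 80.0 171.9
165 [array([278., 366.]), array([286., 412.])]
170 [array([272., 365.]), array([276., 410.])]
175 [array([266., 362.]), array([267., 406.])]
180 [array([260., 360.]), array([258., 402.])]
```

>>> {"name": "send_rows", "arguments": {
  "slide": [
    [0.1,0,0],
    [0.2,0.05,0.05],
    [0.3,0.1,0.05],
    [0.4,0.1,0.1],
    [0.45,0.1,0.1],
    [0.5,0.15,0.1],
    [0.5,0.15,0.1],
    [0.2,0.1,0.1],
    [-0.3,0,0],
    [-0.3,0,0]
  ],
  "twist": [
    [0,0,0],
    [0,0,0],
    [0,0,0],
    [0,0,0],
    [0,0,0],
    [0,0,0],
    [0,0,0],
    [0,0,0],
    [0,0,0],
    [0,0,0]
  ],
  "grip": [0,0,0,0,0,0,0,0,0,0]
}}

```text
time: 24.85
tool_pos: [0.6341, -0.0892, 0.2251]
tcp_rot: [-2.253, 0.467, -1.398]
ft_force: [-0.1, -0.8, -0.1]
gripper_width: 0.0007
```

```bash
python3 st.py; python3 pic.py j; python3 stem.py j
```

```text
24.85 [-0.031  0.079  0.52   2.154 -1.354  0.831 -0.195] [ 0.6341 -0.0892  0.2251]
[[ 0.15 -0.68  0.72]
 [-0.88  0.24  0.41]
 [-0.45 -0.69 -0.56]] [-0.1 -0.8 -0.1]
331 146 [ 20 135  72] 97.0 21.1
332 146 [ 20 148  76] 99.0 22.2
331 147 [ 19 111  76] 95.0 21.7
332 147 [ 18 119  73] 97.0 22.8
333 147 [ 18 115  53] 98.0 23.9
345 161 [ 20 131  82] 99.0 45.2
344 162 [ 19 124  84] 96.0 45.6
343 163 [ 18 119  77] 92.0 46.0
315 205 [ 19 113  95] 62.0 175.8
313 206 [ 18 118 106] 67.0 -179.2
314 206 [ 19 139 103] 65.0 178.4
315 206 [ 19 140 100] 64.0 175.8
313 207 [ 19 124 105] 69.0 -179.4
314 207 [ 19 143 105] 68.0 178.3
315 207 [ 19 136 103] 67.0 175.9
313 208 [ 18 120  96] 72.0 -179.5
314 208 [ 19 141 103] 70.0 178.2
315 208 [ 18 131 109] 69.0 175.9
314 209 [ 19 138 102] 73.0 178.1
315 209 [ 18 122 117] 72.0 175.9
314 210 [ 19 125  96] 76.0 178.1
315 210 [ 17 122 117] 74.0 175.9
315 211 [ 18 121 105] 77.0 175.9
315 212 [ 18 113  90] 80.0 175.9
165 [array([278., 366.]), array([286., 412.])]
170 [array([272., 365.]), array([276., 410.])]
175 [array([266., 362.]), array([267., 406.])]
180 [array([260., 360.]), array([258., 402.])]
```

View pics/j_sidec.png

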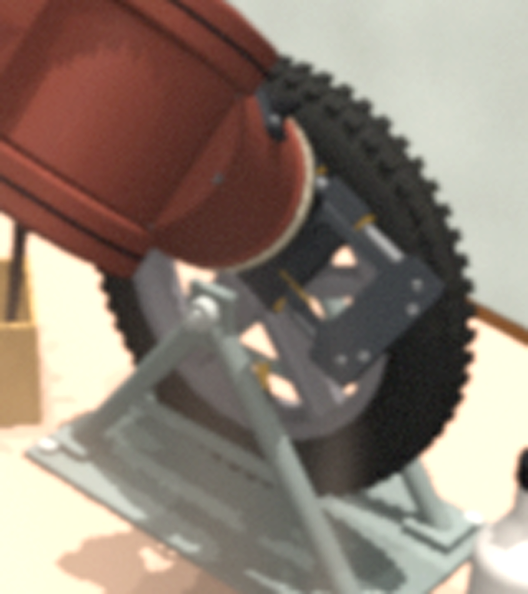

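>>> {"name": "send_rows", "arguments": {
  "slide": [
    [0,0,-2],
    [0,0,-4.5],
    [0,0,-7],
    [0,0,-9],
    [-3,1,-12],
    [-5,0,-17],
    [-5,0,-20],
    [-5,0,-20],
    [-5,0,-20]
  ],
  "twist": [
    [0,0,0],
    [0,0,0],
    [0,0,0],
    [0,0,0],
    [0,0,0],
    [0,0,0],
    [0,0,0],
    [0,0,0],
    [0,0,0]
  ],
  "grip": [0,0,0,0,0,0,0,0,0]
}}

```text
time: 26.08
tool_pos: [0.4835, -0.1276, 0.3591]
tcp_rot: [-2.254, 0.467, -1.398]
ft_force: [1.4, 0.1, -0.3]
gripper_width: 0.0002
```

```bash
python3 st.py; python3 pic.py k; python3 stem.py k|grep 17
```

```text
26.075 [ 0.141 -0.355  0.503  2.166 -0.857  1.024 -0.605] [ 0.4835 -0.1276  0.3591]
[[ 0.15 -0.68  0.72]
 [-0.88  0.24  0.41]
 [-0.45 -0.69 -0.56]] [ 1.4  0.1 -0.3]
315 205 [ 19 110  93] 62.0 175.8
313 206 [ 18 111 106] 67.0 -179.2
314 206 [ 19 136 101] 65.0 178.4
315 206 [ 19 134  97] 64.0 175.8
314 207 [ 19 141 103] 68.0 178.3
315 207 [ 19 138 100] 67.0 175.9
314 208 [ 19 136 103] 70.0 178.2
315 208 [ 18 126 107] 69.0 175.9
314 209 [ 19 121 103] 73.0 178.1
315 209 [ 17 121 114] 72.0 175.9
315 210 [ 18 117 116] 74.0 175.9
315 211 [ 18 110 107] 77.0 175.9
170 [array([272., 365.]), array([276., 410.])]
175 [array([266., 362.]), array([267., 406.])]
```

View pics/k_sidec.png

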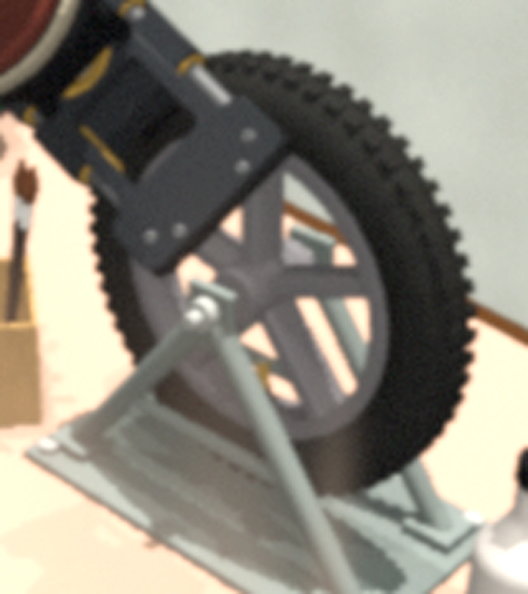

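View pics/k_top.png

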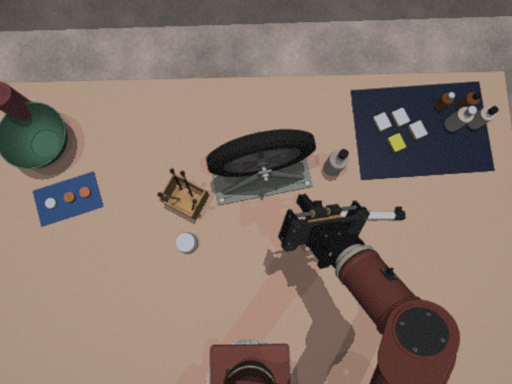

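```bash
python3 - <<'E'
from h import *
import cv2
from scipy.optimize import least_squares
X,Y,Z=axes()
g=cv2.cvtColor(cv2.imread('pics/side0.png'),cv2.COLOR_BGR2GRAY).astype(np.float32)
for d in(-.017,-.02):
  pts=[];
  for a in np.radians(np.arange(-100,200,4)):
    rs=np.arange(.088,.120,.0005); uv=np.array([proj('side',P(d,x,a)) for x in rs],np.float32)
    v=cv2.remap(g,uv[:,0][None],uv[:,1][None],cv2.INTER_CUBIC)[0]; dv=np.gradient(cv2.GaussianBlur(v[None],(9,1),0)[0]); k=np.argmin(dv[4:-4])+4
    if dv[k]<-.8: pts.append((np.degrees(a),rs[k]))
  pts=np.array(pts)
  f=lambda p:np.array([np.hypot(r*np.sin(np.radians(a))-p[0],r*np.cos(np.radians(a))-p[1])-p[2] for a,r in pts])
  s=least_squares(f,[0,0,.1],loss='soft_l1',f_scale=.001); print(d,len(pts),'right,up,rad',s.x.round(4),np.abs(s.fun).mean()); 
  print([(int(a),round(r*1000)) for a,r in pts])
# tyre outer silhouettes in top view? stem plane check: axle end
print(proj('side',P(-.072,0,0)),'obs axle end', (205/3.3+235,312/3.3+95))
E
```

```text
-0.017 73 right,up,rad [-0.0051 -0.003   0.103 ] 0.0047324427491652644
[(-100, 108), (-96, 107), (-92, 109), (-88, 108), (-84, 107), (-80, 108), (-76, 109), (-72, 108), (-68, 107), (-64, 107), (-59, 107), (-56, 106), (-52, 107), (-48, 106), (-44, 107), (-40, 107), (-36, 106), (-32, 107), (-28, 107), (-24, 94), (-20, 95), (-16, 95), (-12, 95), (-8, 94), (-4, 94), (0, 95), (4, 94), (8, 95), (12, 109), (16, 109), (20, 108), (24, 108), (28, 94), (32, 94), (36, 93), (40, 96), (44, 109), (48, 109), (52, 92), (56, 94), (59, 94), (64, 94), (68, 94), (72, 108), (76, 108), (80, 107), (84, 107), (88, 107), (92, 93), (96, 107), (100, 107), (104, 106), (108, 92), (112, 94), (116, 92), (119, 105), (124, 105), (128, 90), (132, 90), (136, 104), (140, 105), (144, 104), (148, 104), (152, 104), (156, 104), (168, 116), (172, 94), (176, 103), (180, 105), (184, 102), (188, 107), (192, 106), (196, 105)]
-0.02 72 right,up,rad [1.000e-04 1.600e-03 1.041e-01] 0.0043460382131039615
[(-100, 104), (-96, 104), (-92, 106), (-88, 106), (-84, 103), (-80, 106), (-76, 106), (-72, 105), (-68, 104), (-64, 106), (-59, 105), (-56, 105), (-52, 106), (-48, 106), (-44, 106), (-40, 106), (-36, 108), (-32, 106), (-28, 107), (-24, 95), (-20, 96), (-16, 96), (-12, 96), (-8, 96), (-4, 96), (0, 96), (4, 96), (8, 96), (12, 111), (16, 111), (20, 111), (24, 111), (28, 111), (32, 96), (36, 96), (40, 98), (44, 111), (48, 112), (52, 94), (56, 96), (59, 96), (64, 96), (68, 96), (72, 110), (76, 110), (80, 109), (84, 109), (88, 109), (92, 94), (96, 108), (100, 108), (104, 107), (108, 94), (112, 94), (116, 106), (119, 105), (124, 105), (128, 90), (132, 104), (136, 104), (140, 103), (144, 103), (148, 103), (152, 103), (168, 110), (172, 100), (176, 101), (180, 102), (184, 100), (188, 102), (192, 101), (196, 101)]
[292.08929395 192.55440787] obs axle end (297.1212121212121, 189.54545454545456)
```

```bash
python3 - <<'E'
from h import *
import cv2
from scipy.optimize import least_squares
X,Y,Z=axes()
g=cv2.cvtColor(cv2.imread('pics/side0.png'),cv2.COLOR_BGR2GRAY).astype(np.float32)
for d in(-.017,-.014):
  O=[];I=[]
  for a in np.arange(-110,160,3):
    ar=np.radians(a)
    rs=np.arange(.084,.118,.0005); uv=np.array([proj('side',P(d,x,ar)) for x in rs],np.float32)
    v=cv2.remap(g,uv[:,0][None],uv[:,1][None],cv2.INTER_CUBIC)[0]; dv=np.gradient(cv2.GaussianBlur(v[None],(9,1),0)[0])
    o=rs>.1; k=np.argmin(np.where(o,dv,9)); O.append((a,rs[k]))
    k=np.argmin(np.where(~o,dv,9)); 
    if dv[k]<-2 and -30<a<75: I.append((a,rs[k]))
  O=np.radians(np.array(O)*[1,57.2958]);I=np.radians(np.array(I)*[1,57.2958])
  f=lambda p:np.r_[np.hypot(O[:,1]*np.sin(O[:,0])-p[0],O[:,1]*np.cos(O[:,0])-p[1])-p[2],np.hypot(I[:,1]*np.sin(I[:,0])-p[0],I[:,1]*np.cos(I[:,0])-p[1])-p[3]]
  s=least_squares(f,[0,0,.107,.094],loss='soft_l1',f_scale=.001); print(d,len(O),len(I),s.x.round(4),np.median(abs(s.fun)))
E
```

```text
-0.017 90 29 [1.000e-04 1.900e-03 1.061e-01 9.270e-02] 0.0005257033854678267
-0.014 90 28 [-0.0024 -0.0003  0.1068  0.0933] 0.0005937115909338958
```

```bash
python3 - <<'E'
import h
from h import *
import cv2
h.hub[2]+=.0019
g=cv2.cvtColor(cv2.imread('pics/k_side.png'),cv2.COLOR_BGR2GRAY).astype(np.float32)
for rr in (.055,.065,.075,.083):
  A=np.arange(-15,165,.5); uv=np.array([proj('side',P(-.015,rr,np.radians(a))) for a in A],np.float32)
  v=cv2.remap(g,uv[:,0][None],uv[:,1][None],cv2.INTER_CUBIC)[0]; dv=np.gradient(cv2.GaussianBlur(v[None],(7,1),0)[0])
  e=np.degrees(np.arcsin(.007/rr))
  def edge(lo,hi,s):
    m=(A>=lo)&(A<=hi); k=np.argmax(np.where(m,s*dv,-99)); return A[k],dv[k].round(1)
  print(rr,'upper L',edge(-15,2,-1),'exp',-e.round(1),'right low',edge(70,90,1),'exp',(72+e).round(1),'low-right low',edge(142,165,1),'exp',(144+e).round(1))
E
```

```text
0.055 upper L (np.float64(-9.0), np.float32(-1.1)) exp -7.3 right low (np.float64(77.5), np.float32(5.4)) exp 79.3 low-right low (np.float64(161.0), np.float32(1.1)) exp 151.3
0.065 upper L (np.float64(-10.5), np.float32(-1.4)) exp -6.2 right low (np.float64(75.0), np.float32(4.1)) exp 78.2 low-right low (np.float64(149.5), np.float32(6.8)) exp 150.2
0.075 upper L (np.float64(-5.0), np.float32(-2.3)) exp -5.4 right low (np.float64(73.5), np.float32(8.9)) exp 77.4 low-right low (np.float64(146.0), np.float32(9.9)) exp 149.4
0.083 upper L (np.float64(-4.0), np.float32(-5.4)) exp -4.8 right low (np.float64(73.0), np.float32(15.0)) exp 76.8 low-right low (np.float64(163.0), np.float32(4.4)) exp 148.8
```

```bash
python3 -c "
from go import *
plan((-.004,.06,40,.09),(-.004,.06,42,0),(-.004,.06,47,0),(-.004,.06,50.5,0),(-.004,.06,52.2,0))"
```

```text
(-0.004, 0.06, 40, 0.09) [ 4.82 -0.27 10.76] [-0.001  0.    -0.004]
(-0.004, 0.06, 42, 0) [ 5.03 -0.23 19.79] [-0.001  0.    -0.004]
(-0.004, 0.06, 47, 0) [ 5.53 -0.1  19.9 ] [-0.001  0.    -0.004]
(-0.004, 0.06, 50.5, 0) [ 5.87  0.   19.98] [-0.001  0.    -0.004]
(-0.004, 0.06, 52.2, 0) [ 6.03  0.06 20.03] [-0.001  0.    -0.004]
```

>>> {"name": "send_rows", "arguments": {
  "slide": [
    [2.5,-0.2,3],
    [4.8,-0.2,7],
    [4.8,-0.2,10.8],
    [4.9,-0.2,13],
    [5,-0.2,15.5],
    [5,-0.2,18],
    [5,-0.2,19.8],
    [5,-0.2,19.8],
    [5.3,-0.15,19.8],
    [5.5,-0.1,19.9],
    [5.65,-0.05,19.9],
    [5.75,0,20],
    [5.85,0,20],
    [5.95,0.05,20],
    [6.05,0.05,20],
    [6.05,0.05,20],
    [6.05,0.05,20]
  ],
  "twist": [
    [0,0,0],
    [0,0,0],
    [0,0,0],
    [0,0,0],
    [0,0,0],
    [0,0,0],
    [0,0,0],
    [0,0,0],
    [0,0,0],
    [0,0,0],
    [0,0,0],
    [0,0,0],
    [0,0,0],
    [0,0,0],
    [0,0,0],
    [0,0,0],
    [0,0,0]
  ],
  "grip": [0,0,0,0,0,0,0,0,0,0,0,0,0,0,0,0,0]
}}

```text
time: 28.3
tool_pos: [0.6355, -0.0977, 0.2199]
tcp_rot: [-2.253, 0.467, -1.397]
ft_force: [0.5, 2.6, 1.9]
gripper_width: 0.0004
```

```bash
python3 st.py; python3 pic.py l; python3 stem.py l|grep -E "^31"; python3 -c "
from go import *
plan((-.004,.06,50.5,0),(-.004,.06,52.2,0))"
```

```text
28.3 [-0.041  0.103  0.552  2.146 -1.368  0.856 -0.171] [ 0.6355 -0.0977  0.2199]
[[ 0.15 -0.68  0.72]
 [-0.88  0.24  0.41]
 [-0.45 -0.69 -0.56]] [0.5 2.6 1.9]
313 206 [ 18 123 104] 67.0 -179.2
314 206 [ 19 140 102] 65.0 178.4
315 206 [ 18 133 100] 64.0 175.8
313 207 [ 19 120 102] 69.0 -179.4
314 207 [ 19 149 103] 68.0 178.3
315 207 [ 18 130 102] 67.0 175.9
314 208 [ 19 140 104] 70.0 178.2
315 208 [ 17 118 115] 69.0 175.9
314 209 [ 19 126 103] 73.0 178.1
314 210 [ 19 111 103] 76.0 178.1
315 211 [ 17 110 109] 77.0 175.9
(-0.004, 0.06, 50.5, 0) [-0.17  0.09  0.1 ] [-0.003  0.    -0.003]
(-0.004, 0.06, 52.2, 0) [-0.    0.15  0.14] [-0.003  0.    -0.003]
```

>>> {"name": "send_rows", "arguments": {
  "slide": [
    [0.05,0,0],
    [0.1,0,0],
    [0.1,0,0],
    [-0.2,0,0],
    [-0.7,0,0],
    [-0.7,0,-2],
    [-0.7,0,-4.5],
    [-0.7,0,-7],
    [-0.7,0,-9],
    [-3,1,-12],
    [-5,0,-17],
    [-5,0,-22],
    [-5,0,-24],
    [-5,0,-24],
    [-5,0,-24]
  ],
  "twist": [
    [0,0,0],
    [0,0,0],
    [0,0,0],
    [0,0,0],
    [0,0,0],
    [0,0,0],
    [0,0,0],
    [0,0,0],
    [0,0,0],
    [0,0,0],
    [0,0,0],
    [0,0,0],
    [0,0,0],
    [0,0,0],
    [0,0,0]
  ],
  "grip": [0,0,0,0,0,0,0,0,0,0,0,0,0,0,0]
}}

```text
time: 30.28
tool_pos: [0.4562, -0.153, 0.3763]
tcp_rot: [-2.254, 0.467, -1.398]
ft_force: [1.0, -0.2, -0.3]
gripper_width: 0.0004
```

```bash
python3 st.py; python3 pic.py m; python3 stem.py m|grep -E "^31"; python3 - <<'E'
import h
from h import *
import cv2
h.hub[2]+=.0019
for n in 'km':
 g=cv2.cvtColor(cv2.imread(f'pics/{n}_side.png'),cv2.COLOR_BGR2GRAY).astype(np.float32)
 for rr in (.065,.075,.083):
  A=np.arange(-15,165,.25); uv=np.array([proj('side',P(-.015,rr,np.radians(a))) for a in A],np.float32)
  v=cv2.remap(g,uv[:,0][None],uv[:,1][None],cv2.INTER_CUBIC)[0]; dv=np.gradient(cv2.GaussianBlur(v[None],(13,1),0)[0])
  def edge(lo,hi,s):
    m=(A>=lo)&(A<=hi); k=np.argmax(np.where(m,s*dv,-99)); return A[k]
  print(n,rr,edge(-8,2,-1),edge(70,82,1),edge(142,154,1))
E
```

```text
30.275 [ 0.208 -0.366  0.524  2.132 -0.83   1.12  -0.592] [ 0.4562 -0.153   0.3763]
[[ 0.15 -0.68  0.72]
 [-0.88  0.24  0.41]
 [-0.45 -0.69 -0.56]] [ 1.  -0.2 -0.3]
313 205 [ 18 113  97] 64.0 -179.0
314 205 [ 19 118  97] 63.0 178.4
313 206 [ 18 128 102] 67.0 -179.2
314 206 [ 18 135 100] 65.0 178.4
313 207 [ 19 115 102] 69.0 -179.4
314 207 [ 19 133 102] 68.0 178.3
314 208 [ 18 122 109] 70.0 178.2
k 0.065 2.0 75.0 149.5
k 0.075 -5.0 73.5 146.25
k 0.083 -4.0 72.75 146.75
m 0.065 2.0 76.0 149.5
m 0.075 -8.0 75.0 146.5
m 0.083 -8.0 74.75 147.5
```

View pics/m_sidec.png

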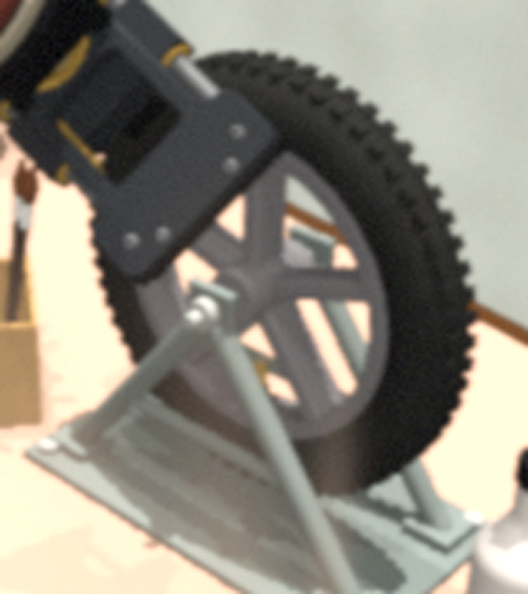

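View pics/m_top.png

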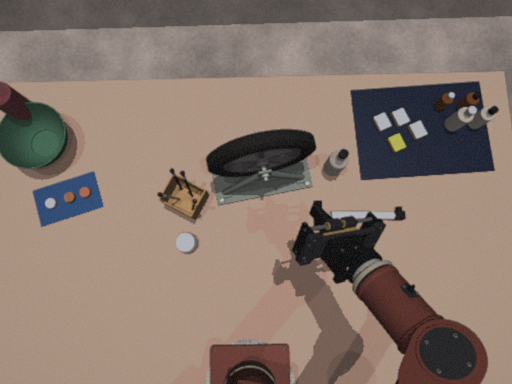

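```bash
python3 -c "
from bench import r
print(r.finish_job())"
```

```text
the job is handed in; nothing more can be done
None
```

I turned the wheel clockwise with the closed fingertips until its valve stem stood at the bottom, and handed the job in at about 30 s.

- **Pushes:** there were three slow pushes on the spokes: about 54° on one spoke, about 73° on the next, and a last nudge of 1–2° on that same spoke. The force readings between moves stayed at about 3 N, and nothing was grasped.
- **Stem angle:** in the last side view the brass tip lies at about 179–180° (180° is exactly the bottom). The stand's front tube partly hides it there.
- **Disagreement:** the spoke edges put the wheel about 1–2° short, with some scatter between edges, and one edge was unusable because the gripper covered it. I take the wheel to be within about 2° of the target.
- **End state:** the wheel was left at rest, and the arm is backed off and touching nothing. In the last top view the pump, brush box, bottle and jar look unmoved; I judged that by eye, without measuring.

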